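# Unload the pickup clamping press

### The job

The two potted guitar pickups in the clamping press have set and the press screws are already backed off. Swing the press lid up and back past vertical so that it stays open, then lift off the pressure blocks and take out the pickups, setting each down flat in the middle of its own place: nickel-covered pickup in the yellow tray, black-and-cream pickup in the green tray, brass block on the black rubber pad, white nylon block in the white tray with the dark wooden rim. Set the things down without dropping or tipping them over, and leave the glue bottle standing where it is.

Things in the scene. Friction and masses are not known exactly. Their poses are not given: they have to be found in the camera images.
- lid_handle (a point): Middle of the red handle bar (10 mm thick, 96 mm long, along this y) at the lid's free edge, robot side; 44 mm gap behind it. Frame turns with the lid. Shut: z up, 75 mm above bench, +x to the hinge: parallel axis 195 mm along +x, same level. Lid 0.45 kg, no catch; angle 0 shut, stop 2.1 rad; falls shut below 1.4, open past 1.65. Press centre 120 mm along +x; base top 20 mm, nests at y +-50 mm.
- pickup_nickel: Humbucker pickup with plain silvery cover, 70 (x) x 38 (y) x 20 mm tall, brass ears at the bottom make it 76 mm long; 0.13 kg. Origin: centre of the underside, z up. Starts in one of the two nests, underside 20 mm above the bench, its length from handle to hinge, between end stops 4 mm high, a block loose on top. Can be gripped across its 38 mm width.
- pickup_zebra: Humbucker pickup without cover, two coils side by side, one cream and one black; 70 (x) x 38 (y) x 20 mm tall, ears and frame as for the nickel one; 0.11 kg. Starts in the other nest with the other block on top.
- block_brass: Brass pressure block with a thin cork sole, 42 (x) x 28 (y) x 24 mm tall, 0.20 kg. Origin: centre of the underside (cork), z up. Starts lying loose on one of the pickups, its underside 40 mm above the bench, lengthways as the pickup. May be gripped across its 28 mm width.
- block_nylon: White nylon pressure block with a thin cork sole, 42 (x) x 28 (y) x 24 mm tall, 0.04 kg. Otherwise as the brass one, lying on the other pickup.
- tray_yellow: Yellow shallow open tray fixed on the bench, 116 (x) x 96 (y) x 13 mm, walls and floor 3 mm thick. Origin: centre of the underside; inner floor 3 mm above it. Place of the nickel-covered pickup (fits lengthways along the tray's x).
- tray_green: Green shallow tray, same sizes as the yellow one, fixed. Place of the black-and-cream pickup.
- pad_rubber: Black rubber pad, 90 x 90 x 6 mm, fixed on the bench. Origin: centre of the underside; top 6 mm above it. Place of the brass block.
- caul_tray: White board with a low dark wooden rim, 100 (x) x 90 (y) mm, fixed on the bench. Origin: centre of the underside; white floor 6 mm above it, rim 11 mm high and 6 mm wide. Place of the white nylon block.
- glue: Bystander: white glue bottle with red cap, 56 mm across, 150 mm tall, standing on the bench beyond the press. Origin: centre of the underside.
Things that resemble listed ones, but are neither listed nor needed, are in the scene too. There is more than one size of the tray_yellow; the job needs the middle-sized.

How it is judged:
By the outcome, as a careful person would: the job done as asked, in the order asked, and still so for the second after the job is handed in, with the robot touching nothing.
It also fails if it takes over 112 s, if anything falls off the work surface, if the arm or the gripper's body presses on something with over 40 N, if the wrist force passes 120 N, or if a joint passes its speed limit or range.

### The arm

A 6-joint arm with a two-finger parallel gripper is mounted at the origin on the work surface. World frame = base frame: x ahead of the robot, y to its left, z up, the work surface at z = 0. Lengths are in m, angles in rad, forces in N, time in s.
With the tool pointing down it reaches from about 0.35 to 0.925 m from the base axis. Payload 6.4 kg.
Tool frame: the origin (TCP) lies on the centre line of the jaws, within the pads' length; the fingertips stand 17 mm ahead of it and the grasp point (between the pads) lies 2 mm behind it; z points along the fingers, y is the line along which they close (so a half turn about z gives the same grasp; the last joint's range is limited). The gripper opens to 85 mm and grips with 20 to 120 N. Pads are 22 mm wide; open, the fingers measure 114 mm over their backs; the gripper's body (76 mm by 85 mm) begins 54 mm behind the grasp point. The pads swing forward as they close: fully open they stand 13 mm farther back than shut.
Start: joints at [1.175, 0.245, 1.558, -0, 1.339, -0.174], TCP at [0.143, 0.634, 0.225] pointing down, gripper open.
Joint ranges: [-3.13, 3.13], [-1.02, 2.26], [0.13, 2.54], [-0.95, 4.09], [0.21, 2.88], [-2.74, 2.74]. Speed limits (rad/s): [2.57, 2.57, 3.14, 3.14, 3.14, 3.14].

### API

Orientations are given as a unit quaternion [x, y, z, w].
In Python, from plant import read_state, vision, manip gives the robot as it stands.
- The arm moves only by the tool send_rows, never from a script. Its argument "rows" is a list that holds one entry, the list of rows, each a list of 6 numbers: the shift along the tool's x, y, z as a fraction of full scale, then the turn, a rotation vector about the tool's x, y, z as a fraction of full scale. A call has 1 to 8 rows; each row shifts and turns the commanded pose from where the row before left it, along the tool's axes as they then stand; what a row does not reach is not made up. Full scale, the value 1, is 0.12 m for a shift and 4 degrees for a turn. A row lasts 1/12 s, in which the tool goes at most 41.7 mm and 7.16 degrees, less where a joint would pass 70% of its speed; a pose out of reach is approached as far as the arm can. A call with a number of a shift or a turn outside -1 to 1 is refused whole. A call with a gripper value outside its range is refused whole. "claw" is the opening, from 0 (shut) to 1 (fully open), set as the call begins (left out, the last holds). The fingers move at their own pace and stop on an object; "squeeze" is the grip in N (left out, the last holds). Time passes only in rows, so rows that do not move let the fingers close. It gives the time, the measured TCP pose, the force, the opening and the grip force at its end, in the units of the state.
- read_state(): the state, without advancing time (a new reading comes with each control period).
- vision.camera(name): name is "scene" or "top" or "wrist"; returns (picture, depth): 400x640x3 uint8, red, green, blue; 400x640 float32, m along the optical axis (not along the pixel's ray), 0 where there is no reading.
- vision.get_calibration(name): a dict with "fx", "fy", "cx", "cy" (pixels), "xyz" and "orientation" of the camera in the world; the wrist camera has in their place "mount" (4x4, takes a point from camera to tool coordinates, whose origin is the TCP and whose axes are the flange's). Camera axes: x right, y down, z forward; pixel columns grow to the right and rows downward; lengths in m; the calibration is good to about 2 mm. A picture is of the moment at which its call begins: read the wrist's pose just before it. get_calibration takes no time and is no camera call.
- manip.sign_off(): hands the job in; it is judged then, once.
The state is a dict: "time": time; "joint_positions": joint angles; "qvel": joint speeds; "joint_torque": joint torques, N m; "tool_pos": TCP position; "orientation": TCP orientation; "ft_force": force on the tool from outside, world axes, zero at the start; "ft_torque": the same for the moment, N m; "width": finger opening in m; "gripper_force": force on a finger pad.
Only numpy, scipy, OpenCV 4.12 (cv2) and the standard library are available. Lean on these libraries where they do the work, as an engineer would, in place of code of your own. Each camera call takes 0.05 s, during which the arm holds its last target. There are 200 camera calls.

## Working session

There is one attempt and no reset: what is moved stays moved. The work goes in short steps, Python scripts to look and compute and a tool call to move; the robot and the scene stay as the last step left them, time stands still between calls to the robot, and variables do not carry over. Pictures are saved under pics/ and viewed, at most 14 in all, crops included, and the job is handed in when it is done.

Besides the shell and the picture viewer there is one more tool, called after ">>>" by a JSON object that holds its "fn" and its "kwargs". send_rows: Moves the arm, as the interface text tells. Shift numbers are shares of 0.12 m and turn numbers shares of 4 degrees, none past 1 either way. Its arguments: {"type":"object","properties":{"rows":{"type":"array","items":{"type":"array","items":{"type":"array","items":{"type":"number","minimum":-1,"maximum":1}}}},"claw":{"type":"number"},"squeeze":{"type":"number"}},"required":["rows"]}

```bash
ls; mkdir -p pics; python3 - <<'E'
from plant import read_state, vision, manip
import cv2
for n in ["scene","top"]:
    p,d=vision.camera(n); cv2.imwrite(f"pics/{n}0.png",p[:,:,::-1])
    import numpy as np; np.savez(f"{n}0.npz",p=p,d=d)
    print(n,vision.get_calibration(n))
print(vision.get_calibration("wrist"))
print(read_state())
E
```

```text
pics
scene {'fx': 401.6480983346852, 'fy': 401.6480983346852, 'cx': 319.96875323521346, 'cy': 190.92970594121218, 'xyz': array([ 1.38109931, -0.24138423,  0.64625495]), 'orientation': array([ 0.67560382,  0.5617695 , -0.30707784, -0.36561963])}
top {'fx': 438.5910298400871, 'fy': 438.5910298400871, 'cx': 317.2525052806515, 'cy': 197.89348907688463, 'xyz': array([ 0.48973016, -0.06732464,  1.22577251]), 'orientation': array([ 0.71052202, -0.70307866,  0.02746856, -0.00918332])}
{'fx': 317.54979660980405, 'fy': 317.54979660980405, 'cx': 320.3481417765831, 'cy': 206.46267954061273, 'mount': array([[ 5.14300546e-04, -9.44474474e-01, -3.28584394e-01,
         8.43425664e-02],
       [ 9.99999842e-01,  5.60706105e-04, -4.64785901e-05,
        -6.56704644e-04],
       [ 2.28137118e-04, -3.28584318e-01,  9.44474613e-01,
        -1.49171719e-01],
       [ 0.00000000e+00,  0.00000000e+00,  0.00000000e+00,
         1.00000000e+00]])}
{'time': 0.1, 'joint_positions': array([ 1.17491476e+00,  2.45752715e-01,  1.55888695e+00,  4.05144908e-05,
        1.33872109e+00, -1.74098061e-01]), 'qvel': array([ 0.00023394, -0.00148204, -0.0030932 ,  0.00028585, -0.00043366,
       -0.00029952]), 'joint_torque': array([ 7.23772700e-04, -4.30675507e+01, -3.27129436e+01, -1.04730768e-04,
        2.94129997e-03,  3.39630851e-06]), 'tool_pos': array([0.1427622 , 0.63360232, 0.22368789]), 'orientation': array([ 1.10669226e-01,  9.93856901e-01, -8.42850223e-04, -2.67463706e-04]), 'ft_force': array([0.38229762, 0.01879488, 0.47099923]), 'ft_torque': array([-0.03264887,  0.00749332, -0.00563026]), 'gripper_force': 0.0, 'width': 0.08561981779728427}
```

View pics/top0.png

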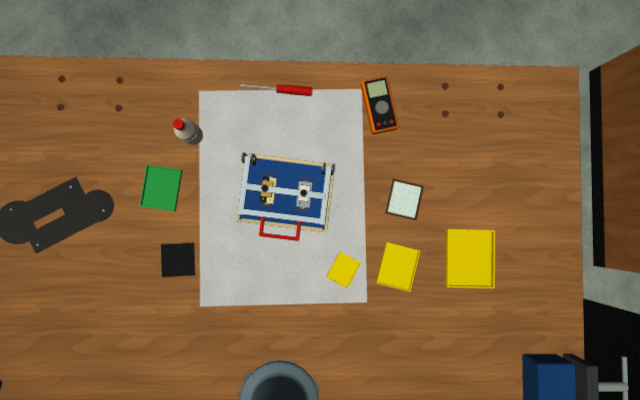

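View pics/scene0.png

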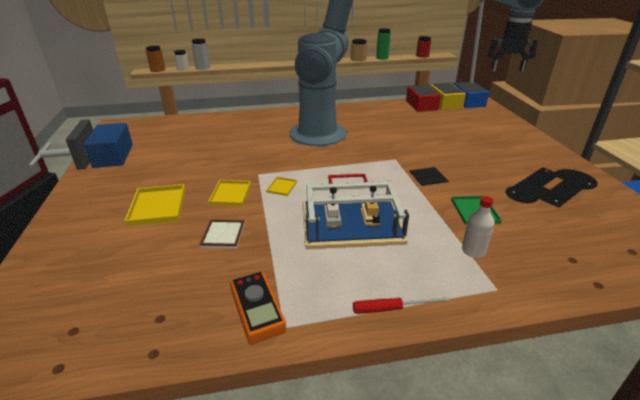

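The top view shows the press at (287,192) with its red handle at (280,230). The green tray is at (162,188), the pad at (178,260), the rimmed white tray at (405,199) and the glue at (185,130). There are three yellow trays, and the middle-sized one is at (398,266). The scene view agrees: it shows the press with its hinge away from the robot and the blocks under the lid frame.

```bash
cat > h.py <<'E'
import numpy as np, cv2
from scipy.spatial.transform import Rotation as R
from plant import read_state, vision
def cam(name, st=None):
    c=vision.get_calibration(name); K=(c['fx'],c['fy'],c['cx'],c['cy'])
    if name=='wrist':
        M=c['mount']; Rt=R.from_quat(st['orientation']).as_matrix()
        return K, Rt@M[:3,:3], Rt@M[:3,3]+st['tool_pos']
    return K, R.from_quat(c['orientation']).as_matrix(), c['xyz']
def ray(C,uv,z):
    K,Rm,t=C; uv=np.atleast_2d(np.asarray(uv,float))
    d=np.c_[(uv[:,0]-K[2])/K[0],(uv[:,1]-K[3])/K[1],np.ones(len(uv))]@Rm.T
    return t+d*((z-t[2])/d[:,2])[:,None]
def proj(C,P):
    K,Rm,t=C; q=(np.atleast_2d(P)-t)@Rm
    return np.c_[q[:,0]/q[:,2]*K[0]+K[2],q[:,1]/q[:,2]*K[1]+K[3]]
def rect(C,mask,z,amin=80):
    out=[]
    for c in cv2.findContours(mask.astype(np.uint8),cv2.RETR_EXTERNAL,cv2.CHAIN_APPROX_NONE)[0]:
        if cv2.contourArea(c)<amin: continue
        P=ray(C,c[:,0,:],z)[:,:2]
        (x,y),(w,h),a=cv2.minAreaRect((P*1000).astype(np.float32))
        if w<h: w,h,a=h,w,a+90
        out.append((round(x/1000,4),round(y/1000,4),round(w),round(h),round((a+90)%180-90,1),c[:,0].mean(0).round()))
    return out
def shot(name,fn=None):
    st=read_state(); p,d=vision.camera(name)
    if fn: cv2.imwrite('pics/'+fn,p[:,:,::-1])
    return p,d,cam(name,st),st
E
python3 - <<'E'
from h import *
f=np.load('top0.npz');p=f['p'];d=f['d'];C=cam('top')
hsv=cv2.cvtColor(p,cv2.COLOR_RGB2HSV);H,S,V=[hsv[...,i].astype(int) for i in range(3)]
print('yel',*rect(C,(abs(H-28)<5)&(S>200)&(V>120),.012),sep='\n')
print('grn',*rect(C,(abs(H-65)<15)&(S>120),.012),sep='\n')
print('blk',*rect(C,(V<45),.006),sep='\n')
m=np.zeros(V.shape,bool);m[170:230,375:435]=1
wh=(S<40)&(V>150)&m
print('caul',*rect(C,wh,.006),sep='\n')
print('red',*rect(C,((H<6)|(H>174))&(S>150)&(V>80),.075,20),sep='\n')
m=np.zeros(V.shape,bool);m[145:245,225:345]=1
print('blue',*rect(C,(abs(H-110)<12)&(S>120)&m,.02),sep='\n')
x=cv2.resize(p[145:245,230:345],None,fx=6,fy=6,interpolation=cv2.INTER_CUBIC)
cv2.imwrite('pics/z.png',x[:,:,::-1])
print(d[190:200:4,255:330:6].round(3))
E
```

```text
yel
(0.3561, -0.1711, 77, 64, -27.8, array([343., 270.]))
(0.3657, -0.323, 117, 98, -13.9, array([398., 267.]))
(0.3903, -0.5234, 161, 137, -0.6, array([470., 258.]))
grn
(0.5763, 0.3336, 114, 97, -7.9, array([160., 188.]))
blk
(0.0143, -0.915, 68, 19, 90.0, array([610., 396.]))
(0.0346, -0.0124, 117, 59, 90.0, array([282., 390.]))
(0.1415, -0.8396, 322, 274, 88.3, array([597., 358.]))
(0.3797, 0.2831, 87, 86, -86.5, array([177., 260.]))
(0.5042, 0.614, 297, 145, -67.4, array([ 42., 217.]))
(0.8036, -0.2776, 100, 59, 13.0, array([381., 110.]))
(0.6565, -0.8926, 572, 32, -0.1, array([597., 167.]))
caul
(0.5526, -0.3421, 88, 77, -12.7, array([404., 199.]))
red
(0.4683, 0.0014, 103, 48, 82.9, array([279., 232.]))
(0.74, 0.2727, 27, 23, 1.5, array([178., 124.]))
(0.8373, -0.0307, 93, 23, 85.7, array([294.,  90.]))
blue
(0.5359, -0.0031, 207, 51, 83.5, array([283., 205.]))
(0.6156, -0.0121, 207, 70, 83.5, array([286., 175.]))
[[1.206 1.144 1.143 1.144 1.143 1.144 1.143 1.145 1.117 1.167 1.212 1.207
  1.145]
 [1.203 1.159 1.161 1.186 1.204 1.207 1.144 1.144 1.118 1.143 1.146 1.149
  1.145]
 [1.208 1.18  1.186 1.185 1.208 1.205 1.205 1.188 1.163 1.188 1.208 1.147
  1.15 ]]
```

View pics/z.png

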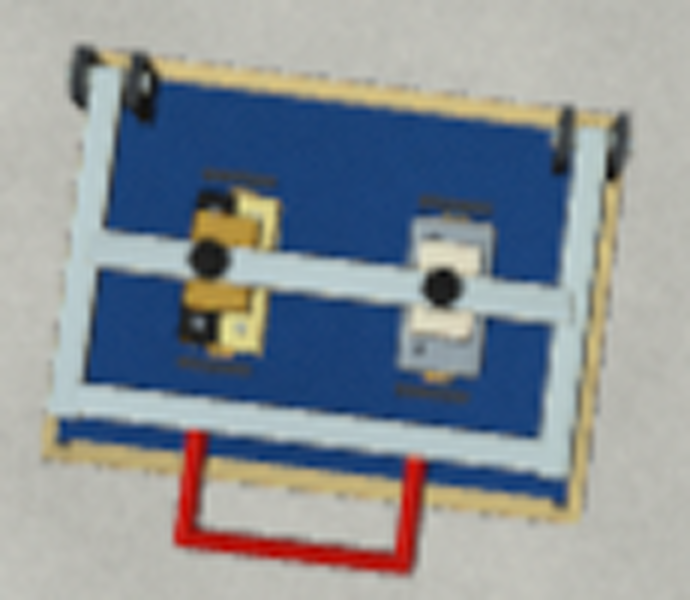

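The zoom shows brass on the zebra (left nest, (215,260)) and nylon on the nickel (right nest, (443,290)). The handle bar runs from (182,535) to (410,560), and press yaw is about -6.8°. I'll grip the bar with the tool vertical and sweep it along the hinge arc.

```bash
cat >> h.py <<'E'
def down(yaw,pitch=0):
    "tool pointing down, its y along world angle yaw (deg); pitch tips about tool x"
    a=np.radians(yaw); y=np.array([np.cos(a),np.sin(a),0]); z=np.array([0,0,-1.])
    return R.from_matrix(np.c_[np.cross(y,z),y,z])*R.from_euler('x',pitch,degrees=True)
def plan(way, start=None):
    "way: list of (pos, Rot, nrows); prints rows, rounded with carry"
    st=read_state(); p,q=start or (np.array(st['tool_pos']),R.from_quat(st['orientation'])); rows=[]
    for P,Q,n in way:
        P=np.asarray(P,float)
        for k in range(n,0,-1):
            s=q.inv().apply((P-p)/k)/.12; r=(q.inv()*Q).as_rotvec(degrees=True)/k/4
            row=np.round(np.clip(np.r_[s,r],-1,1),2)+0.0
            p=p+q.apply(row[:3]*.12); q=q*R.from_rotvec(row[3:]*4,degrees=True); rows.append(row.tolist())
    for i in range(0,len(rows),8): print([rows[i:i+8]])
    print('end',p.round(4),'maxstep mm',max(np.linalg.norm(r[:3]) for r in rows)*120, 'deg',max(np.linalg.norm(r[3:]) for r in rows)*4)
    return p,q
E
python3 - <<'E'
from h import *
plan([([.449,.004,.16],down(-6.8),22)])
E
```

```text
[[[-0.17, -0.21, 0.02, 0.0, 0.0, 0.96], [-0.18, -0.2, 0.02, 0.0, 0.0, 0.96], [-0.19, -0.18, 0.02, 0.0, 0.0, 0.96], [-0.2, -0.17, 0.03, 0.0, 0.0, 0.95], [-0.21, -0.16, 0.02, 0.0, 0.0, 0.96], [-0.22, -0.14, 0.03, 0.0, 0.0, 0.95], [-0.23, -0.13, 0.02, 0.0, 0.0, 0.96], [-0.24, -0.11, 0.03, 0.0, 0.0, 0.95]]]
[[[-0.25, -0.09, 0.02, 0.0, 0.0, 0.96], [-0.25, -0.08, 0.03, 0.0, 0.0, 0.95], [-0.26, -0.06, 0.02, 0.0, 0.0, 0.96], [-0.26, -0.04, 0.03, 0.0, 0.0, 0.95], [-0.26, -0.02, 0.02, 0.0, 0.0, 0.96], [-0.27, -0.01, 0.03, 0.0, 0.0, 0.95], [-0.27, 0.01, 0.02, 0.0, 0.0, 0.96], [-0.26, 0.03, 0.03, 0.0, 0.0, 0.95]]]
[[[-0.26, 0.05, 0.02, 0.0, 0.0, 0.96], [-0.26, 0.06, 0.03, 0.0, 0.0, 0.95], [-0.25, 0.08, 0.02, 0.0, 0.01, 0.96], [-0.25, 0.1, 0.03, 0.0, 0.0, 0.95], [-0.24, 0.11, 0.02, -0.01, 0.01, 0.96], [-0.23, 0.13, 0.03, 0.0, 0.0, 0.95]]]
end [0.4487 0.0045 0.1596] maxstep mm 32.62146532576365 deg 3.8404166440635055
```

>>> {"fn": "send_rows", "kwargs": {"rows": [[[-0.17,-0.21,0.02,0,0,0.96],[-0.18,-0.2,0.02,0,0,0.96],[-0.19,-0.18,0.02,0,0,0.96],[-0.2,-0.17,0.03,0,0,0.95],[-0.21,-0.16,0.02,0,0,0.96],[-0.22,-0.14,0.03,0,0,0.95],[-0.23,-0.13,0.02,0,0,0.96],[-0.24,-0.11,0.03,0,0,0.95]]], "claw": 0.42, "squeeze": 25}}

```text
time: 0.77
tool_pos: [0.2526, 0.4034, 0.2014]
orientation: [0.37, 0.929, -0.0, -0.0]
ft_force: [0.3, 0.3, 0.6]
width: 0.0361
gripper_force: 0.0
```

>>> {"fn": "send_rows", "kwargs": {"rows": [[[-0.25,-0.09,0.02,0,0,0.96],[-0.25,-0.08,0.03,0,0,0.95],[-0.26,-0.06,0.02,0,0,0.96],[-0.26,-0.04,0.03,0,0,0.95],[-0.26,-0.02,0.02,0,0,0.96],[-0.27,-0.01,0.03,0,0,0.95],[-0.27,0.01,0.02,0,0,0.96],[-0.26,0.03,0.03,0,0,0.95]]]}}

```text
time: 1.43
tool_pos: [0.365, 0.175, 0.1777]
orientation: [0.602, 0.798, 0.0, 0.0]
ft_force: [0.4, 0.2, 0.2]
width: 0.0363
gripper_force: 0.0
```

>>> {"fn": "send_rows", "kwargs": {"rows": [[[-0.26,0.05,0.02,0,0,0.96],[-0.26,0.06,0.03,0,0,0.95],[-0.25,0.08,0.02,0,0.01,0.96],[-0.25,0.1,0.03,0,0,0.95],[-0.24,0.11,0.02,-0.01,0.01,0.96],[-0.23,0.13,0.03,0,0,0.95],[0,0,0,0,0,0]]]}}

```text
time: 2.02
tool_pos: [0.4504, 0.0012, 0.1595]
orientation: [0.75, 0.661, 0.0, 0.0]
ft_force: [0.4, 0.5, -0.2]
width: 0.0359
gripper_force: 0.0
```

```bash
python3 - <<'E'
from h import *
p,d,C,st=shot('wrist','w1.png')
print(st['tool_pos'],R.from_quat(st['orientation']).as_matrix().round(3),st['width'],st['ft_force'])
hsv=cv2.cvtColor(p,cv2.COLOR_RGB2HSV);H,S,V=[hsv[...,i].astype(int) for i in range(3)]
m=((H<6)|(H>174))&(S>150)&(V>80)
print(*rect(C,m,.075,100),sep='\n')
E
```

```text
[0.45035366 0.0012386  0.15948768] [[ 0.125  0.992  0.001]
 [ 0.992 -0.125  0.   ]
 [ 0.     0.001 -1.   ]] 0.03587562113396572 [ 0.40862512  0.48688868 -0.18238519]
(0.4697, -0.0, 106, 51, 82.3, array([331., 197.]))
```

View pics/w1.png

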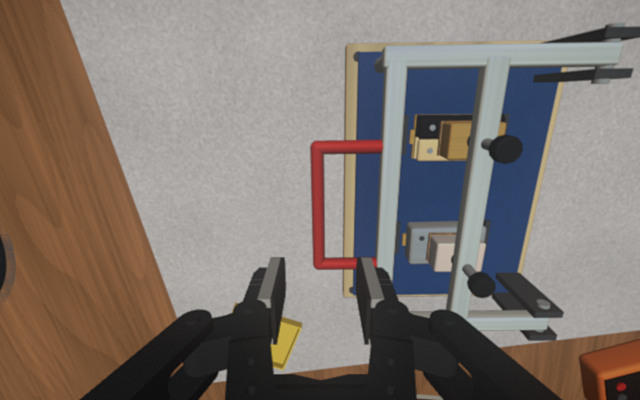

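The wrist view shows a round red bar at column ~318, rows 147–263. It measures at (0.449, 0.003), which agrees with the top view. I'll descend and grip.

```bash
python3 - <<'E'
from h import *
plan([([.4494,.0032,.073],down(-7.2),5)])
E
```

```text
[[[0.0, 0.0, 0.14, 0.0, 0.0, 0.01], [0.0, 0.0, 0.14, 0.0, -0.01, 0.01], [0.0, 0.0, 0.15, 0.0, 0.0, 0.01], [0.0, 0.0, 0.14, 0.0, -0.01, 0.01], [0.0, 0.0, 0.15, -0.01, 0.0, 0.0]]]
end [0.4493 0.0033 0.073 ] maxstep mm 18.0 deg 0.0565685424949238
```

>>> {"fn": "send_rows", "kwargs": {"rows": [[[0,0,0.14,0,0,0],[0,0,0.14,0,0,0.02],[0,0,0.15,0,0,0.02],[0,0,0.14,0,0,0],[0,0,0.15,0,0,0],[0,0,0,0,0,0]]]}}

```text
time: 2.57
tool_pos: [0.4456, 0.0068, 0.07]
orientation: [0.748, 0.663, -0.001, -0.003]
ft_force: [0.2, 0.9, -0.9]
width: 0.0356
gripper_force: 0.0
```

>>> {"fn": "send_rows", "kwargs": {"rows": [[[0,0,0,0,0,0],[0,0,0,0,0,0],[0,0,0,0,0,0],[0,0,0,0,0,0],[0,0,0,0,0,0]]], "claw": 0, "squeeze": 30}}

```text
time: 2.98
tool_pos: [0.4497, 0.0052, 0.0744]
orientation: [0.749, 0.663, 0.001, 0.0]
ft_force: [-1.0, 0.5, -0.0]
width: -0.0001
gripper_force: 0.0
```

```bash
python3 - <<'E'
from h import *
st=read_state(); p=st['tool_pos']; print(p,st['width'],st['gripper_force'],st['ft_force'])
a=np.radians(-7.2); u=np.array([np.cos(a),np.sin(a),0]); z=np.array([0,0,1.])
q=R.from_quat(st['orientation'])
h=p+.195*u; h[2]=.075
n=30; way=[]
for i in range(1,n+1):
    t=1.95*i/n
    P=h-.195*np.cos(t)*u+.195*np.sin(t)*z+np.array([0,0,p[2]-.075])
    way.append((P,q,1))
plan(way)
E
```

```text
[0.44965699 0.00516118 0.07437114] -8.55808680461009e-05 0.0 [-1.02367163  0.5219828  -0.0319228 ]
[[[0.0, 0.0, -0.11, 0.0, 0.0, 0.0], [0.0, 0.01, -0.1, 0.0, 0.0, 0.0], [0.0, 0.02, -0.1, 0.0, 0.0, 0.0], [0.0, 0.03, -0.11, 0.0, 0.0, 0.0], [0.0, 0.03, -0.1, 0.0, 0.0, 0.0], [0.0, 0.03, -0.1, 0.0, 0.0, 0.0], [0.0, 0.05, -0.09, 0.0, 0.0, 0.0], [0.0, 0.05, -0.1, 0.0, 0.0, 0.0]]]
[[[0.0, 0.05, -0.09, 0.0, 0.0, 0.0], [0.0, 0.06, -0.08, 0.0, 0.0, 0.0], [0.0, 0.07, -0.08, 0.0, 0.0, 0.0], [0.0, 0.07, -0.08, 0.0, 0.0, 0.0], [0.0, 0.08, -0.07, 0.0, 0.0, 0.0], [0.0, 0.08, -0.07, 0.0, 0.0, 0.0], [0.0, 0.09, -0.06, 0.0, 0.0, 0.0], [0.0, 0.09, -0.06, 0.0, 0.0, 0.0]]]
[[[0.0, 0.09, -0.05, 0.0, 0.0, 0.0], [0.0, 0.09, -0.04, 0.0, 0.0, 0.0], [0.0, 0.1, -0.04, 0.0, 0.0, 0.0], [0.0, 0.1, -0.03, 0.0, 0.0, 0.0], [0.0, 0.11, -0.03, 0.0, 0.0, 0.0], [0.0, 0.1, -0.02, 0.0, 0.0, 0.0], [0.0, 0.11, -0.01, 0.0, 0.0, 0.0], [-0.01, 0.1, 0.0, 0.0, 0.0, 0.0]]]
[[[0.0, 0.11, 0.0, 0.0, 0.0, 0.0], [0.0, 0.1, 0.01, 0.0, 0.0, 0.0], [0.0, 0.11, 0.02, 0.0, 0.0, 0.0], [0.0, 0.1, 0.02, 0.0, 0.0, 0.0], [0.0, 0.1, 0.03, 0.0, 0.0, 0.0], [0.0, 0.1, 0.04, 0.0, 0.0, 0.0]]]
end [ 0.7147 -0.0285  0.255 ] maxstep mm 13.682105101189656 deg 0.0
```

The jaws closed fully, so they missed the bar. I'll take a look.

```bash
python3 - <<'E'
from h import *
p,d,C,st=shot('wrist','w2.png')
print(st['tool_pos'],st['joint_positions'],st['ft_force'])
p2,d2,C2,_=shot('scene'); x=cv2.resize(p2[140:270,270:450],None,fx=4,fy=4); cv2.imwrite('pics/s2.png',x[:,:,::-1])
E
```

```text
[0.44965699 0.00516118 0.07437114] [-2.42492581e-01 -2.92320408e-02  2.15940937e+00  1.73575766e-03
  1.00928470e+00 -1.22307116e-01] [-1.02367163  0.5219828  -0.0319228 ]
```

View pics/w2.png

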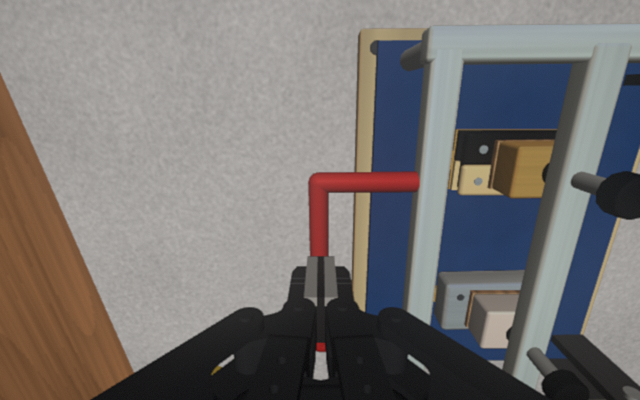

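View pics/s2.png

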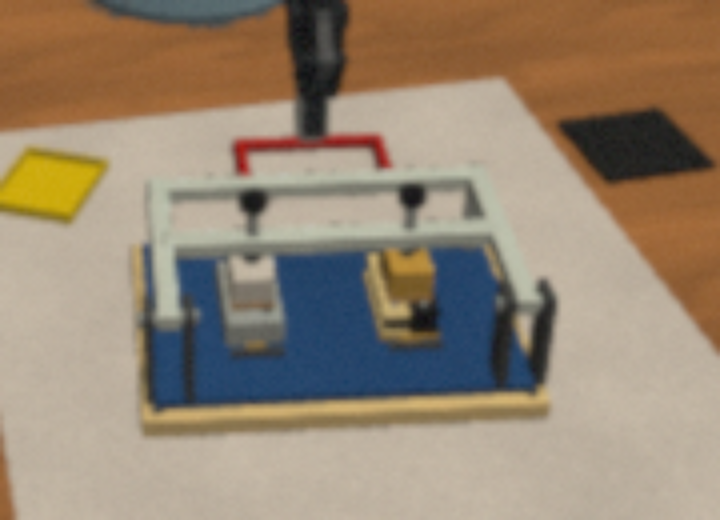

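Fingers are on the bar's line (column 320) but seem to have closed above it, or pushed it down or out. I'll check with the depth image.

```bash
python3 - <<'E'
from h import *
def p3(C,d,u,v):
    K,Rm,t=C; z=d[v,u]; return t+Rm@np.array([(u-K[2])/K[0]*z,(v-K[3])/K[1]*z,z])
p,d,C,st=shot('wrist')
for v in (190,200,215,230,245,250,262,300,345): print(v,d[v,319].round(4),p3(C,d,319,v).round(4),p[v,319])
for u in (340,380,410,440): print(u,p3(C,d,u,183).round(4))
print(st['tool_pos'],st['width'],st['ft_force'])
t0=np.load('top0.npz');Ct=cam('top')
for u,v in ((270,235),(281,237),(290,238),(245,190),(330,195),(285,190),(285,218)): print('top',u,v,p3(Ct,t0['d'],u,v).round(4),t0['p'][v,u])
E
```

```text
190 0.149 [0.4543 0.0473 0.0799] [152  55  53]
200 0.1514 [0.4537 0.0422 0.0792] [152  53  52]
215 0.1526 [0.4528 0.0351 0.0804] [151  52  50]
230 0.1542 [0.4519 0.0277 0.0813] [151  52  51]
245 0.1594 [0.4508 0.0186 0.079 ] [151  50  49]
250 0.1593 [0.4505 0.0162 0.0799] [150  51  48]
262 0.1488 [0.4505 0.0157 0.0912] [46 42 40]
300 0.1237 [0.4504 0.0142 0.1183] [41 40 38]
345 0.1785 [ 0.4433 -0.0425  0.0802] [147  35  33]
340 [0.4645 0.0495 0.0798]
380 [0.483  0.0473 0.0799]
410 [0.497  0.0454 0.0795]
440 [0.5102 0.0443 0.0813]
[0.44935041 0.00515629 0.07396892] 0.00011632496310996956 [0.53957123 0.02422461 0.28959769]
top 270 235 [0.4514 0.0252 0.0793] [178  24  16]
top 281 237 [ 0.4465 -0.0033  0.0784] [181  20  12]
top 290 238 [ 0.4442 -0.0269  0.0812] [181  20  14]
top 245 190 [0.5682 0.0928 0.0743] [171 187 188]
top 330 195 [ 0.561  -0.1334  0.018 ] [184 169 125]
top 285 190 [ 0.5689 -0.0123  0.0824] [186 204 205]
top 285 218 [ 0.4959 -0.0132  0.0819] [185 200 200]
```

```bash
python3 - <<'E'
from h import *
p,d,C,st=shot('wrist')
K=C[0];M=vision.get_calibration('wrist')['mount']
for u in (300,309,320,333,342):
  for v in range(232,300,6):
    z=d[v,u];c=np.array([(u-K[2])/K[0]*z,(v-K[3])/K[1]*z,z]); t=M[:3,:3]@c+M[:3,3]
    print(u,v,(t*1000).round(1),p[v,u])
x=cv2.resize(p[200:360,230:420],None,fx=4,fy=3.7,interpolation=cv2.INTER_CUBIC); cv2.imwrite('pics/f.png',x[:,:,::-1])
E
```

```text
300 232 [-13.9 -15.   73.1] [167 164 161]
300 238 [-18.8 -15.1  72.8] [167 164 161]
300 244 [-23.8 -15.2  72.8] [166 163 159]
300 250 [-29.5 -15.4  73.8] [168 165 162]
300 256 [-34.7 -15.5  73.7] [173 170 167]
300 262 [-39.2 -15.5  72.2] [168 165 162]
300 268 [  6.7  -9.2 -15.9] [47 44 44]
300 274 [  5.8  -9.  -19.8] [46 45 45]
300 280 [  6.4  -8.6 -25.8] [44 42 42]
300 286 [  6.7  -8.3 -31.1] [42 42 41]
300 292 [  6.7  -8.  -35.5] [39 39 40]
300 298 [ 11.6  -7.2 -46.6] [40 39 37]
309 232 [-13.4  -8.1  72. ] [160 154 152]
309 238 [-19.   -8.2  73.3] [151 145 142]
309 244 [-24.1  -8.3  73.3] [155 149 147]
309 250 [-29.1  -8.3  73. ] [157 154 151]
309 256 [ 10.5  -5.  -10.9] [112 109 106]
309 262 [ 10.5  -4.8 -16.9] [104 101  97]
309 268 [ 10.6  -4.6 -22.6] [105 102  98]
309 274 [ 10.5  -4.5 -27.5] [104 101  97]
309 280 [ 10.8  -4.3 -32.8] [104 100  97]
309 286 [ 10.7  -4.1 -37.2] [102 100  96]
309 292 [ 10.5  -4.  -41. ] [103 101  96]
309 298 [  9.5  -3.9 -43.7] [134 130 125]
320 232 [21.1  0.3 -6.2] [149  49  48]
320 238 [18.2  0.3 -6.9] [151  52  50]
320 244 [14.7  0.3 -6.4] [151  5
[... 644 characters left out ...]
 96]
333 274 [  9.5   6.1 -26. ] [103  99  95]
333 280 [ 10.5   5.9 -32.3] [102  99  94]
333 286 [ 10.7   5.7 -37.2] [100  98  94]
333 292 [  9.6   5.6 -39.8] [100  96  93]
333 298 [ 10.3   5.4 -44.7] [124 121 117]
342 232 [-13.8  17.   73.1] [170 166 163]
342 238 [-18.9  17.1  73.2] [166 162 160]
342 244 [-23.6  17.2  72.4] [162 159 156]
342 250 [-29.3  17.4  73.5] [166 163 159]
342 256 [-34.6  17.5  73.6] [169 165 162]
342 262 [-39.1  17.5  72. ] [167 164 161]
342 268 [  6.2  10.9 -15.1] [40 36 37]
342 274 [  6.9  10.5 -21.6] [40 39 38]
342 280 [  6.2  10.2 -25.5] [38 37 37]
342 286 [  6.5   9.9 -30.8] [38 36 37]
342 292 [  6.    9.6 -34.5] [37 36 37]
342 298 [ 10.9   8.8 -45.6] [34 33 31]
```

View pics/f.png

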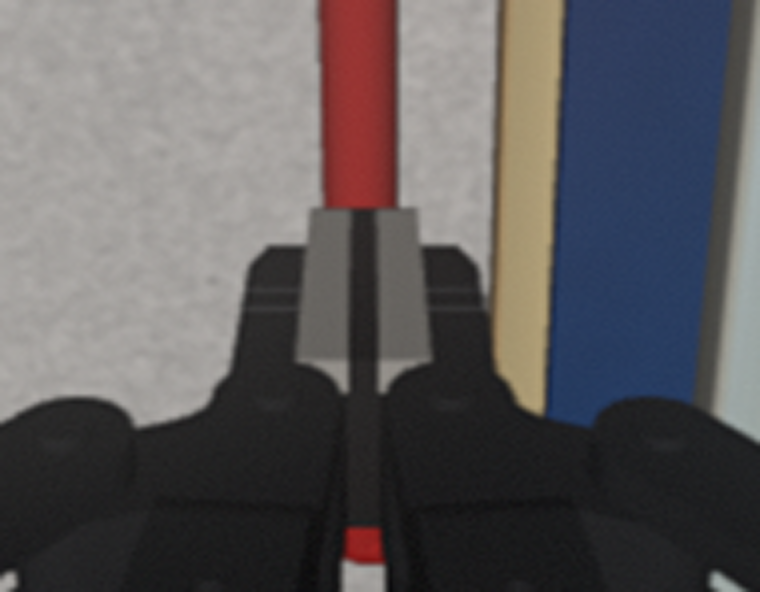

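The zoom settles it. The tips (light grey, top at row 208) end about 10 mm behind the reported TCP, so they sit ~27 mm short of the stated position and closed just above the bar. I'll take the real jaws as 27 mm farther back than described, then open, go lower and grip again.

>>> {"fn": "send_rows", "kwargs": {"rows": [[[0,0,0,0,0,0],[0,0,0,0,0,0],[0,0,0,0,0,0],[0,0,0,0,0,0]]], "claw": 0.42}}

```text
time: 3.52
tool_pos: [0.4489, 0.0052, 0.0734]
orientation: [0.749, 0.663, 0.001, -0.0]
ft_force: [-0.2, -0.6, -0.8]
width: 0.0355
gripper_force: 0.0
```

```bash
python3 - <<'E'
from h import *
p,d,C,st=shot('wrist')
K=C[0];M=vision.get_calibration('wrist')['mount']
v,u=np.mgrid[200:330,220:420]; z=d[200:330,220:420]
T=np.stack([(u-K[2])/K[0]*z,(v-K[3])/K[1]*z,z],-1)@M[:3,:3].T+M[:3,3]
m=(abs(T[...,0]-10.3e-3)<.0015)&(T[...,2]<.03)&(p[200:330,220:420].max(-1)>85)&(p[200:330,220:420].ptp(-1)<25 if hasattr(p,'ptp') else True)
for s in (-1,1):
    q=T[m&(s*T[...,1]>.002)]*1000; print(len(q),np.percentile(q,[1,50,99],axis=0).round(1))
print(st['tool_pos'],st['width'])
E
```

```text
553 [[  9.  -29.8 -49.8]
 [ 10.2 -21.3 -31.3]
 [ 11.5  -2.4  -4.3]]
565 [[  9.1   2.7 -45.6]
 [ 10.2  22.5 -29.5]
 [ 11.6  49.2  -4.2]]
[0.44893755 0.00524755 0.07336471] 0.03552581208568673
```

>>> {"fn": "send_rows", "kwargs": {"rows": [[[0,0,0.05,0,0,0],[0,0,0.05,0,0,0],[0,0,0.05,0,0,0],[0,0,0.05,0,0,0],[0,0,0.03,0,0,0],[0,0,0,0,0,0]]]}}

```text
time: 4.07
tool_pos: [0.448, 0.0055, 0.0445]
orientation: [0.749, 0.663, -0.0, -0.001]
ft_force: [-0.2, 0.2, 0.2]
width: 0.036
gripper_force: 0.0
```

>>> {"fn": "send_rows", "kwargs": {"rows": [[[0,0,0,0,0,0],[0,0,0,0,0,0],[0,0,0,0,0,0],[0,0,0,0,0,0],[0,0,0,0,0,0]]], "claw": 0, "squeeze": 30}}

```text
time: 4.48
tool_pos: [0.449, 0.0053, 0.046]
orientation: [0.749, 0.663, 0.001, -0.0]
ft_force: [-1.6, -0.3, 1.5]
width: 0.009
gripper_force: 29.3
```

Gripped. Now the arc, tool kept vertical with the round bar turning in the pads.

>>> {"fn": "send_rows", "kwargs": {"rows": [[[0,0,-0.11,0,0,0],[0,0.01,-0.1,0,0,0],[0,0.02,-0.1,0,0,0],[0,0.03,-0.11,0,0,0],[0,0.03,-0.1,0,0,0],[0,0.03,-0.1,0,0,0],[0,0.05,-0.09,0,0,0],[0,0.05,-0.1,0,0,0]]]}}

```text
time: 5.15
tool_pos: [0.4728, 0.0026, 0.1422]
orientation: [0.749, 0.663, -0.002, -0.003]
ft_force: [-5.2, 1.1, -0.7]
width: 0.0089
gripper_force: 29.4
```

>>> {"fn": "send_rows", "kwargs": {"rows": [[[0,0.05,-0.09,0,0,0],[0,0.06,-0.08,0,0,0],[0,0.07,-0.08,0,0,0],[0,0.07,-0.08,0,0,0],[0,0.08,-0.07,0,0,0],[0,0.08,-0.07,0,0,0],[0,0.09,-0.06,0,0,0],[0,0.09,-0.06,0,0,0]]]}}

```text
time: 5.82
tool_pos: [0.5451, -0.0057, 0.2172]
orientation: [0.748, 0.663, 0.001, -0.002]
ft_force: [-9.7, 5.1, 12.1]
width: 0.0088
gripper_force: 30.4
```

>>> {"fn": "send_rows", "kwargs": {"rows": [[[0,0.09,-0.05,0,0,0],[0,0.09,-0.04,0,0,0],[0,0.1,-0.04,0,0,0],[0,0.1,-0.03,0,0,0],[0,0.11,-0.03,0,0,0],[0,0.1,-0.02,0,0,0],[0,0.11,-0.01,0,0,0],[0,0.1,0,0,0,0]]]}}

```text
time: 6.48
tool_pos: [0.6421, -0.0168, 0.242]
orientation: [0.748, 0.663, 0.003, -0.001]
ft_force: [-0.7, 6.7, 6.3]
width: 0.009
gripper_force: 31.4
```

>>> {"fn": "send_rows", "kwargs": {"rows": [[[0,0.11,0,0,0,0],[0,0.1,0.01,0,0,0],[0,0.11,0.02,0,0,0],[0,0.1,0.02,0,0,0],[0,0.1,0.03,0,0,0],[0,0.1,0.04,0,0,0],[0,0,0,0,0,0],[0,0,0,0,0,0]]]}}

```text
time: 7.15
tool_pos: [0.7162, -0.0256, 0.2265]
orientation: [0.748, 0.663, 0.003, -0.0]
ft_force: [1.8, 6.0, 1.1]
width: 0.009
gripper_force: 31.6
```

```bash
python3 - <<'E'
from h import *
p2,d2,C2,st=shot('scene'); x=cv2.resize(p2[60:270,240:480],None,fx=3,fy=2.8); cv2.imwrite('pics/s3.png',x[:,:,::-1])
print(st['tool_pos'],st['ft_force'],st['width'])
E
```

```text
[ 0.7161809  -0.02556916  0.2264603 ] [1.80732247 6.01500199 1.09104597] 0.009035906007336957
```

View pics/s3.png

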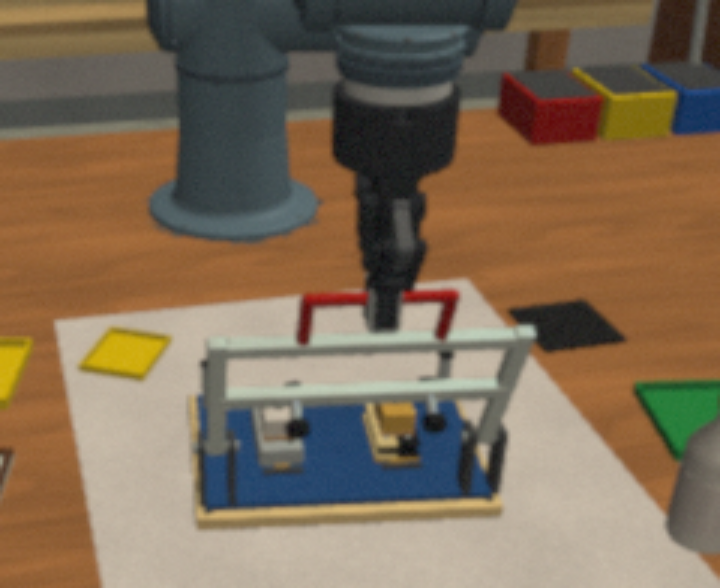

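The lid stands open past vertical, with the handle at (380,298). Now I'll release, rise, and back off to view the press.

```bash
python3 - <<'E'
from h import *
st=read_state(); s=(st['tool_pos']+[0,0,.1],R.from_quat(st['orientation']))
plan([([.50,-.005,.27],down(83),23)],s)
E
```

```text
[[[0.0, -0.08, 0.02, 0.0, 0.0, -0.98], [0.0, -0.08, 0.02, 0.0, 0.0, -0.98], [0.01, -0.08, 0.02, 0.0, 0.0, -0.98], [0.01, -0.08, 0.02, 0.0, 0.0, -0.98], [0.02, -0.08, 0.02, 0.0, 0.0, -0.98], [0.02, -0.07, 0.02, 0.0, 0.0, -0.98], [0.03, -0.07, 0.02, 0.0, 0.0, -0.98], [0.03, -0.07, 0.02, 0.01, 0.0, -0.98]]]
[[[0.04, -0.07, 0.02, 0.0, 0.0, -0.98], [0.04, -0.06, 0.02, 0.01, 0.0, -0.98], [0.05, -0.06, 0.02, 0.0, 0.0, -0.97], [0.05, -0.06, 0.02, 0.01, 0.0, -0.98], [0.06, -0.05, 0.02, 0.0, 0.0, -0.97], [0.06, -0.05, 0.02, 0.01, 0.0, -0.98], [0.06, -0.05, 0.02, 0.0, 0.0, -0.97], [0.07, -0.04, 0.02, 0.01, 0.0, -0.98]]]
[[[0.07, -0.04, 0.02, 0.0, 0.0, -0.97], [0.07, -0.03, 0.02, 0.01, 0.0, -0.98], [0.07, -0.03, 0.02, 0.0, 0.0, -0.97], [0.08, -0.02, 0.02, 0.01, 0.0, -0.98], [0.08, -0.02, 0.02, 0.0, 0.0, -0.97], [0.08, -0.01, 0.02, 0.01, 0.0, -0.98], [0.08, -0.01, 0.03, 0.0, 0.0, -0.97]]]
end [ 0.4998 -0.0048  0.2697] maxstep mm 10.322790320451151 deg 3.9202040763205175
```

>>> {"fn": "send_rows", "kwargs": {"rows": [[[0,0,0,0,0,0],[0,0,0,0,0,0],[0,0,0,0,0,0],[0,0,-0.08,0,0,0],[0,0,-0.18,0,0,0],[0,0,-0.28,0,0,0],[0,0,-0.29,0,0,0],[0,0,0,0,0,0]]], "claw": 0.45}}

```text
time: 7.87
tool_pos: [0.7172, -0.0283, 0.3366]
orientation: [0.749, 0.663, 0.005, 0.006]
ft_force: [-0.1, -0.4, 1.8]
width: 0.0385
gripper_force: 0.0
```

>>> {"fn": "send_rows", "kwargs": {"rows": [[[0,-0.08,0.02,0,0,-0.98],[0,-0.08,0.02,0,0,-0.98],[0.01,-0.08,0.02,0,0,-0.98],[0.01,-0.08,0.02,0,0,-0.98],[0.02,-0.08,0.02,0,0,-0.98],[0.02,-0.07,0.02,0,0,-0.98],[0.03,-0.07,0.02,0,0,-0.98],[0.03,-0.07,0.02,0,0,-0.98]]], "claw": 1}}

```text
time: 8.53
tool_pos: [0.6389, -0.0216, 0.3071]
orientation: [0.54, 0.841, 0.001, 0.0]
ft_force: [-0.3, -0.3, 0.2]
width: 0.0852
gripper_force: 0.0
```

>>> {"fn": "send_rows", "kwargs": {"rows": [[[0.04,-0.07,0.02,0,0,-0.98],[0.04,-0.06,0.02,0,0,-0.98],[0.05,-0.06,0.02,0,0,-0.98],[0.05,-0.06,0.02,0,0,-0.98],[0.06,-0.05,0.02,0,0,-0.98],[0.06,-0.05,0.02,0,0,-0.98],[0.06,-0.05,0.02,0,0,-0.98],[0.07,-0.04,0.02,0,0,-0.98]]]}}

```text
time: 9.2
tool_pos: [0.5645, -0.0137, 0.2878]
orientation: [0.293, 0.956, 0.001, 0.001]
ft_force: [0.6, -0.5, 0.8]
width: 0.0854
gripper_force: 0.0
```

>>> {"fn": "send_rows", "kwargs": {"rows": [[[0.07,-0.04,0.02,0,0,-0.98],[0.07,-0.03,0.02,0,0,-0.98],[0.07,-0.03,0.02,0,0,-0.98],[0.08,-0.02,0.02,0,0,-0.98],[0.08,-0.02,0.02,0,0,-0.98],[0.08,-0.01,0.02,0,0,-0.98],[0.08,-0.01,0.03,0,0,-0.98],[0,0,0,0,0,0]]]}}

```text
time: 9.87
tool_pos: [0.497, -0.0068, 0.2691]
orientation: [0.059, 0.998, 0.001, 0.0]
ft_force: [-0.7, 0.2, -0.1]
width: 0.0855
gripper_force: 0.0
```

```bash
python3 - <<'E'
from h import *
p,d,C,st=shot('wrist','w3.png')
np.savez('w3.npz',p=p,d=d); print(st)
shot('top')
E
```

```text
{'time': 9.8667, 'joint_positions': array([-2.42955671e-01, -1.58662473e-01,  1.89330844e+00,  1.27197870e-03,
        1.40701121e+00, -1.69627374e+00]), 'qvel': array([ 0.0016906 ,  0.02843424, -0.03879876,  0.00206899, -0.01348623,
        0.09743595]), 'joint_torque': array([-6.59541925e-02, -2.77313304e+01, -3.36227560e+01, -2.18878471e-02,
        2.11052777e-02, -5.08450996e-01]), 'tool_pos': array([ 0.49699082, -0.00683581,  0.26913272]), 'orientation': array([5.88088891e-02, 9.98269062e-01, 6.22767894e-04, 8.32199196e-05]), 'ft_force': array([-0.69053756,  0.24597815, -0.12877921]), 'ft_torque': array([-0.02936314, -0.04786151,  0.00269533]), 'gripper_force': 0.0, 'width': 0.08548648661943015}
```

View pics/w3.png

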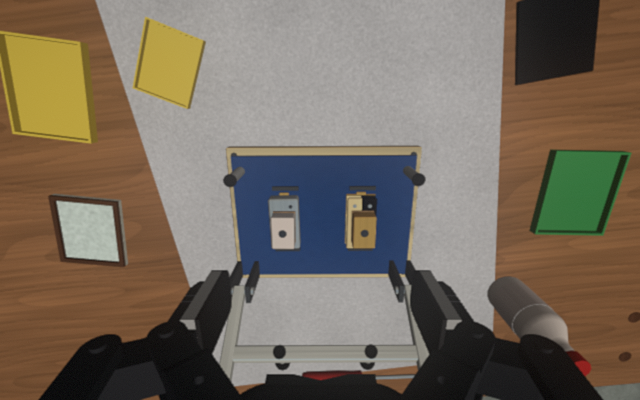

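The wrist view shows the press unobstructed: nylon at (284,230), brass at (364,230), lid open behind. The yellow (middle-sized), caul, green and pad places are all in view too. Next, measuring.

```bash
cat > m.py <<'E'
from h import *
def masks(p):
    hsv=cv2.cvtColor(cv2.GaussianBlur(p,(3,3),0),cv2.COLOR_RGB2HSV);return [hsv[...,i].astype(int) for i in range(3)]
E
python3 - <<'E'
from m import *
p,d,C,st=shot('wrist'); H,S,V=masks(p)
print(st['tool_pos'],st['orientation'])
for n,(u,v) in dict(brasstop=(364,220),nyltop=(284,220),zeb=(352,215),nick=(290,203),side=(364,240),blk=(371,203)).items(): print(n,p[v,u],hsv if 0 else (H[v,u],S[v,u],V[v,u]),d[v,u])
# 3D points over the nest area
K,Rm,t=C; v,u=np.mgrid[150:280,225:425]; z=d[150:280,225:425]
P=np.stack([(u-K[2])/K[0]*z,(v-K[3])/K[1]*z,z],-1)@Rm.T+t
for lo,hi,n in ((.057,.07,'blocktop'),(.034,.046,'pickuptop')):
    m=((P[...,2]>lo)&(P[...,2]<hi)&(z>0)).astype(np.uint8)
    k,lab,stt,_=cv2.connectedComponentsWithStats(m)
    for i in range(1,k):
        if stt[i,4]<150: continue
        q=P[lab==i]; r=cv2.minAreaRect((q[:,:2]*1000).astype(np.float32))
        print(n,stt[i],q.mean(0).round(4),r)
print('yel',*rect(C,(abs(H-28)<6)&(S>130)&(V>90),.012,300),sep='\n')
print('grn',*rect(C,(abs(H-65)<15)&(S>120),.012,300),sep='\n')
mm=np.zeros(V.shape,bool);mm[185:275,40:135]=1
print('caul',*rect(C,(S<45)&(V>130)&mm,.006,300),sep='\n')
mm[:]=0;mm[:100,505:610]=1
print('pad',*rect(C,(V<60)&mm,.006,300),sep='\n')
E
```

```text
[ 0.49841313 -0.00710386  0.26976516] [6.02581085e-02 9.98182278e-01 5.50607866e-04 8.93310732e-04]
brasstop [156 127  74] (np.int64(19), np.int64(133), np.int64(155)) 0.38091442
nyltop [187 174 162] (np.int64(14), np.int64(34), np.int64(187)) 0.38162002
zeb [90 79 59] (np.int64(19), np.int64(92), np.int64(100)) 0.3989876
nick [102 108 111] (np.int64(101), np.int64(18), np.int64(113)) 0.40018612
side [155 126  75] (np.int64(20), np.int64(132), np.int64(154)) 0.3899378
blk [111 117 118] (np.int64(95), np.int64(15), np.int64(101)) 0.3988803
blocktop [128  63  24  34 774] [0.5737 0.037  0.0635] ((575.265625, 37.18347930908203), (28.050853729248047, 43.143218994140625), 83.81965637207031)
blocktop [ 46  64  24  33 761] [ 0.5624 -0.0613  0.0635] ((563.8632202148438, -61.88850784301758), (28.023881912231445, 41.25456619262695), 82.41275787353516)
pickuptop [ 43  46  33  51 641] [ 0.5466 -0.0574  0.0395] ((562.4124145507812, -62.353271484375), (38.11726760864258, 69.6294174194336), 84.45587921142578)
pickuptop [121  46  32  51 623] [0.5578 0.0336 0.0399] ((572.9598999023438, 36.02934265136719), (37.281349182128906, 70.11030578613281), 81.78009033203125)
yel
(0.3677, -0.3221, 115, 103, -13.7, array([48., 83.]))
(0.3576, -0.1712, 79, 67, -27.7, array([167.,  61.]))
grn
(0.5765, 0.3331, 114, 93, -8.3, array([581., 190.]))
caul
(0.5546, -0.344, 86, 74, -12.4, array([ 89., 229.]))
pad
(0.3812, 0.2811, 91, 87, -86.8, array([554.,  37.]))
```

```bash
python3 - <<'E'
from h import *
Q=down(83)
plan([([.5745,.037,.11],Q,8),([.5745,.037,.055],Q,3),([.5745,.037,.035],Q,3)])
E
```

```text
[[[-0.07, 0.05, 0.17, 0.0, 0.0, 0.0], [-0.07, 0.06, 0.17, 0.0, 0.0, 0.0], [-0.07, 0.05, 0.17, 0.0, 0.0, 0.0], [-0.07, 0.06, 0.16, 0.0, 0.01, 0.01], [-0.08, 0.05, 0.17, 0.0, 0.0, 0.0], [-0.07, 0.06, 0.16, 0.01, 0.01, 0.01], [-0.08, 0.05, 0.17, 0.0, 0.0, 0.0], [-0.07, 0.06, 0.16, 0.01, 0.01, 0.01]]]
[[[0.0, 0.0, 0.15, 0.0, 0.0, 0.0], [0.0, 0.0, 0.16, 0.0, 0.0, 0.0], [0.0, 0.0, 0.15, 0.0, 0.0, 0.0], [0.0, 0.0, 0.06, 0.0, 0.0, 0.0], [0.0, 0.0, 0.05, 0.0, 0.0, 0.0], [0.0, 0.0, 0.06, 0.0, 0.0, 0.0]]]
end [0.5744 0.037  0.0348] maxstep mm 23.330666514268298 deg 0.06928203230275509
```

>>> {"fn": "send_rows", "kwargs": {"rows": [[[-0.07,0.05,0.17,0,0,0],[-0.07,0.06,0.17,0,0,0],[-0.07,0.05,0.17,0,0,0],[-0.07,0.06,0.16,0,0,0],[-0.08,0.05,0.17,0,0.01,0.01],[-0.07,0.06,0.16,0.01,0.01,0.01],[-0.08,0.05,0.17,0,0,0],[-0.07,0.06,0.16,0.01,0.01,0.01]]]}}

```text
time: 10.68
tool_pos: [0.5749, 0.0375, 0.1087]
orientation: [0.061, 0.998, -0.0, -0.001]
ft_force: [0.2, 0.5, 0.2]
width: 0.0852
gripper_force: 0.0
```

>>> {"fn": "send_rows", "kwargs": {"rows": [[[0,0,0,0,0,0],[0,0,0,0,0,0]]]}}

```text
time: 10.85
tool_pos: [0.5735, 0.0376, 0.1087]
orientation: [0.06, 0.998, 0.0, -0.002]
ft_force: [0.2, 0.1, -0.0]
width: 0.0854
gripper_force: 0.0
```

```bash
python3 - <<'E'
from h import *
p,d,C,st=shot('wrist','w4.png'); print(st['tool_pos'],st['orientation'])
K,Rm,t=C; v,u=np.mgrid[0:400,0:640]; z=d
P=np.stack([(u-K[2])/K[0]*z,(v-K[3])/K[1]*z,z],-1)@Rm.T+t
m=((P[...,2]>.058)&(P[...,2]<.069)&(z>0)&(P[...,0]<.6)).astype(np.uint8)
k,lab,s,_=cv2.connectedComponentsWithStats(m)
for i in range(1,k):
    if s[i,4]>400: q=P[lab==i]; print(s[i],cv2.minAreaRect((q[:,:2]*1000).astype(np.float32)),q[:,2].mean())
Q=down(83); plan([([.5745,.037,.055],Q,3),([.5745,.037,.035],Q,3)])
E
```

```text
[0.57347625 0.03755313 0.10865308] [ 6.03511449e-02  9.98175249e-01  8.42922467e-05 -1.97609526e-03]
[ 40 120  39  25 458] ((490.80914306640625, -110.3343734741211), (14.070919036865234, 15.38193130493164), 0.47835293412208557) 0.06574590692111958
[ 300  201   43   60 2458] ((575.2152099609375, 37.21003723144531), (28.020549774169922, 42.00392150878906), 83.75130462646484) 0.06369698732613067
[ 147  202   53   61 2630] ((564.3876953125, -61.9053955078125), (28.77997589111328, 42.56092834472656), 82.60206604003906) 0.06348608456020652
[[[0.0, 0.0, 0.15, 0.0, -0.01, 0.01], [0.0, 0.0, 0.15, 0.0, 0.0, 0.0], [0.0, 0.0, 0.16, 0.0, -0.01, 0.01], [0.0, 0.0, 0.06, 0.0, 0.0, 0.0], [0.0, 0.0, 0.05, 0.0, 0.0, 0.0], [0.0, 0.0, 0.06, 0.0, 0.0, 0.0]]]
end [0.5741 0.0373 0.0345] maxstep mm 19.2 deg 0.0565685424949238
```

View pics/w4.png

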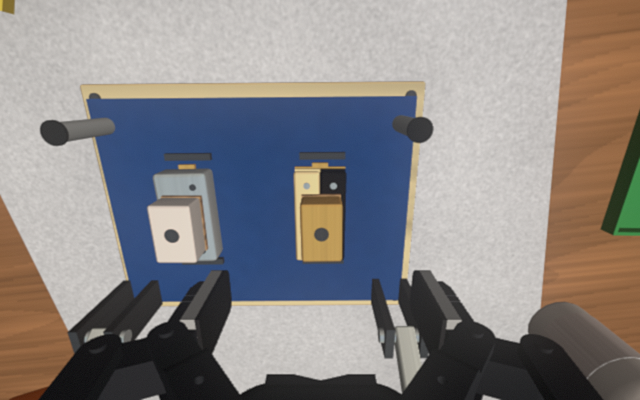

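Brass is centred at (321,230) between the fingers and the fingers are clear of everything. Descending to grip.

>>> {"fn": "send_rows", "kwargs": {"rows": [[[-0.01,0,0.15,0,0,0],[0,0,0.15,0,0,0],[0,0,0.16,0,0,0],[0,0,0.06,0,0,0],[0,0,0.05,0,0,0],[0,0,0.05,0,0,0],[0,0,0,0,0,0]]]}}

```text
time: 11.48
tool_pos: [0.5748, 0.0372, 0.0353]
orientation: [0.06, 0.998, 0.0, -0.001]
ft_force: [-0.7, 0.1, -0.2]
width: 0.0855
gripper_force: 0.0
```

>>> {"fn": "send_rows", "kwargs": {"rows": [[[0,0,0,0,0,0],[0,0,0,0,0,0],[0,0,0,0,0,0],[0,0,0,0,0,0],[0,0,0,0,0,0]]], "claw": 0, "squeeze": 40}}

```text
time: 11.9
tool_pos: [0.5752, 0.0374, 0.0358]
orientation: [0.06, 0.998, 0.0, -0.0]
ft_force: [1.5, -0.1, 0.8]
width: 0.0272
gripper_force: 40.3
```

>>> {"fn": "send_rows", "kwargs": {"rows": [[[0,0,-0.05,0,0,0],[0,0,-0.1,0,0,0],[0,0,-0.15,0,0,0],[0,0,-0.2,0,0,0],[0,0,-0.25,0,0,0],[0,0,0,0,0,0]]]}}

```text
time: 12.4
tool_pos: [0.5789, 0.0369, 0.1325]
orientation: [0.06, 0.998, -0.0, 0.005]
ft_force: [1.7, -0.1, -0.1]
width: 0.0271
gripper_force: 40.3
```

```bash
python3 - <<'E'
from h import *
Q=down(83)
st=read_state(); print(st['tool_pos'],st['width'],st['ft_force'],st['joint_positions'])
Q=down(93.3)
plan([([.3805,.282,.08],Q,12),([.3805,.282,.02],Q,3)])
E
```

```text
[0.57893727 0.03690767 0.13248447] 0.027145110557032382 [ 1.72169784 -0.06418687 -0.09554358] [-1.31699191e-01  1.78730719e-01  1.81401844e+00  5.66054968e-05
  1.13869969e+00 -1.58215932e+00]
[[[0.16, 0.15, 0.03, 0.0, 0.01, -0.21], [0.16, 0.15, 0.04, 0.0, 0.01, -0.21], [0.15, 0.16, 0.04, 0.0, 0.01, -0.21], [0.15, 0.16, 0.03, 0.0, 0.01, -0.21], [0.15, 0.16, 0.04, 0.0, 0.01, -0.21], [0.15, 0.16, 0.03, 0.0, 0.01, -0.21], [0.14, 0.17, 0.04, 0.0, 0.01, -0.21], [0.14, 0.17, 0.03, 0.0, 0.01, -0.22]]]
[[[0.14, 0.17, 0.04, 0.0, 0.02, -0.21], [0.13, 0.17, 0.03, -0.01, 0.01, -0.22], [0.13, 0.18, 0.04, 0.0, 0.02, -0.21], [0.13, 0.17, 0.04, -0.01, 0.01, -0.22], [0.0, 0.0, 0.17, 0.0, 0.0, 0.0], [0.0, 0.0, 0.16, 0.0, 0.0, 0.0], [0.0, 0.0, 0.17, 0.0, 0.0, 0.0]]]
end [0.3808 0.2817 0.0195] maxstep mm 27.073234014428344 deg 0.881816307401944
```

>>> {"fn": "send_rows", "kwargs": {"rows": [[[0.16,0.15,0.03,0,0,-0.21],[0.16,0.15,0.04,0,0,-0.21],[0.15,0.16,0.04,0,0,-0.21],[0.15,0.16,0.03,0,0,-0.21],[0.15,0.16,0.04,0,0,-0.21],[0.15,0.16,0.03,0,0,-0.21],[0.14,0.17,0.04,0,0,-0.21],[0.14,0.17,0.03,0,0,-0.22]]]}}

```text
time: 13.07
tool_pos: [0.4405, 0.2015, 0.0918]
orientation: [0.001, 1.0, 0.0, -0.001]
ft_force: [-0.0, 0.9, -2.0]
width: 0.0274
gripper_force: 40.2
```

>>> {"fn": "send_rows", "kwargs": {"rows": [[[0.14,0.17,0.04,0,0,-0.21],[0.13,0.17,0.03,0,0,-0.22],[0.13,0.18,0.04,0,0,-0.21],[0.13,0.17,0.04,0,0,-0.22],[0,0,0.1,0,0,0],[0,0,0.1,0,0,0],[0,0,0,0,0,0],[0,0,0,0,0,0]]]}}

```text
time: 13.73
tool_pos: [0.3758, 0.282, 0.0497]
orientation: [-0.029, 1.0, -0.0, -0.001]
ft_force: [-0.0, 0.9, -0.7]
width: 0.0273
gripper_force: 40.2
```

```bash
python3 - <<'E'
from m import *
p,d,C,st=shot('wrist'); H,S,V=masks(p); print(st['tool_pos'],st['orientation'],st['ft_force'],p[210,320])
Cs=rect(C,(V<70)&(S<70),.006,2000); print(*Cs,sep='\n')
Q=down(93.3); plan([([.3805,.282,.012],Q,4),([.3805,.282,.0025],Q,4)])
E
```

```text
[0.37577827 0.28201924 0.04968674] [-2.87788053e-02  9.99584738e-01 -1.16013817e-04 -1.45557589e-03] [-0.02224335  0.86216344 -0.72552954] [39 35 32]
(0.4998, 0.5055, 74, 47, -68.6, array([597., 381.]))
(0.43, 0.2791, 371, 188, -86.7, array([332., 327.]))
[[[-0.01, 0.0, 0.08, 0.0, 0.0, 0.0], [-0.01, 0.0, 0.08, 0.0, -0.01, 0.0], [-0.01, 0.0, 0.08, 0.0, 0.0, 0.0], [0.0, 0.0, 0.08, 0.01, -0.01, 0.0], [0.0, 0.0, 0.02, 0.0, 0.0, 0.0], [0.0, 0.0, 0.02, 0.0, 0.0, 0.0], [0.0, 0.0, 0.02, 0.0, 0.0, 0.0], [0.0, 0.0, 0.02, 0.0, 0.0, 0.0]]]
end [0.3801 0.2824 0.0023] maxstep mm 9.67470929795826 deg 0.0565685424949238
```

>>> {"fn": "send_rows", "kwargs": {"rows": [[[-0.01,0,0.08,0,0,0],[-0.01,0,0.08,0,0,0],[-0.01,0,0.08,0,0,0],[-0.01,0,0.08,0,0,0],[0,0,0.02,0,0,0],[0,0,0.02,0,0,0],[0,0,0.02,0,0,0],[0,0,0,0,0,0]]]}}

```text
time: 14.45
tool_pos: [0.3809, 0.2824, 0.0039]
orientation: [-0.029, 1.0, 0.0, -0.001]
ft_force: [-0.5, -0.4, -2.6]
width: 0.0272
gripper_force: 40.2
```

>>> {"fn": "send_rows", "kwargs": {"rows": [[[0,0,0,0,0,0],[0,0,0,0,0,0]]]}}

```text
time: 14.62
tool_pos: [0.3814, 0.2827, 0.0046]
orientation: [-0.029, 1.0, 0.0, -0.0]
ft_force: [-1.0, 0.2, -1.2]
width: 0.0275
gripper_force: 40.2
```

>>> {"fn": "send_rows", "kwargs": {"rows": [[[0,0,0.01,0,0,0],[0,0,0.01,0,0,0],[0,0,0,0,0,0],[0,0,0,0,0,0]]]}}

```text
time: 14.95
tool_pos: [0.381, 0.2825, 0.0018]
orientation: [-0.029, 1.0, 0.0, -0.001]
ft_force: [-0.8, -0.4, -2.7]
width: 0.0273
gripper_force: 40.2
```

>>> {"fn": "send_rows", "kwargs": {"rows": [[[0,0,0.01,0,0,0],[0,0,0,0,0,0],[0,0,0,0,0,0]]]}}

```text
time: 15.2
tool_pos: [0.3811, 0.2826, 0.0017]
orientation: [-0.029, 1.0, -0.0, -0.001]
ft_force: [-5.5, -2.5, 10.2]
width: 0.0271
gripper_force: 41.6
```

Contact. Release, rise, and on to the nylon block.

>>> {"fn": "send_rows", "kwargs": {"rows": [[[0,0,0,0,0,0],[0,0,0,0,0,0],[0,0,0,0,0,0],[0,0,-0.05,0,0,0],[0,0,-0.2,0,0,0],[0,0,-0.25,0,0,0],[0,0,-0.25,0,0,0],[0,0,-0.25,0,0,0]]], "claw": 0.65}}

```text
time: 15.87
tool_pos: [0.3809, 0.2823, 0.1222]
orientation: [-0.029, 1.0, 0.0, -0.001]
ft_force: [-0.2, 0.6, -0.2]
width: 0.0554
gripper_force: 0.0
```

```bash
python3 - <<'E'
from m import *
p,d,C,st=shot('wrist'); H,S,V=masks(p); print(st['tool_pos'])
print('brass',*[r for r in rect(C,(abs(H-20)<5)&(S>110)&(V>60),.030,300)],sep='\n')
mm=np.zeros(V.shape,bool);mm[60:300,220:420]=1
print('pad',*rect(C,(V<55)&(S<90)&mm,.006,2000),sep='\n')
Q=down(82.8); plan([([.5644,-.0619,.14],Q,14),([.5644,-.0619,.06],Q,4),([.5644,-.0619,.0355],Q,4)])
E
```

```text
[0.38094582 0.28233114 0.1221988 ]
brass
(0.3797, 0.2819, 48, 29, 2.6, array([321., 205.]))
pad
(0.38, 0.2831, 87, 86, -86.7, array([321., 193.]))
[[[-0.09, -0.21, -0.01, 0.01, 0.01, 0.19], [-0.1, -0.21, -0.01, 0.0, 0.01, 0.19], [-0.1, -0.21, -0.01, 0.01, 0.01, 0.19], [-0.1, -0.21, -0.01, 0.0, 0.01, 0.19], [-0.11, -0.21, -0.01, 0.01, 0.01, 0.19], [-0.11, -0.2, 0.0, 0.0, 0.01, 0.19], [-0.11, -0.2, -0.01, 0.01, 0.01, 0.19], [-0.11, -0.2, 0.0, 0.0, 0.01, 0.19]]]
[[[-0.12, -0.2, -0.01, 0.01, 0.01, 0.18], [-0.12, -0.2, 0.0, 0.0, 0.01, 0.19], [-0.12, -0.2, -0.01, 0.0, 0.01, 0.18], [-0.13, -0.2, 0.0, 0.01, 0.0, 0.19], [-0.13, -0.19, -0.01, 0.0, 0.01, 0.18], [-0.12, -0.2, 0.0, 0.01, 0.0, 0.19], [0.0, 0.0, 0.17, 0.0, 0.0, 0.0], [0.0, 0.0, 0.16, 0.0, 0.0, 0.0]]]
[[[0.0, 0.0, 0.17, 0.0, 0.0, 0.0], [0.0, 0.0, 0.16, 0.0, 0.0, 0.0], [0.0, 0.0, 0.05, 0.0, 0.0, 0.0], [0.0, 0.0, 0.05, 0.0, 0.0, 0.0], [0.0, 0.0, 0.05, 0.0, 0.0, 0.0], [0.0, 0.0, 0.06, 0.0, 0.0, 0.0]]]
end [ 0.5639 -0.0622  0.0351] maxstep mm 28.624465060503752 deg 0.762102355330306
```

Brass is centred on the pad. Next, the nylon block.

>>> {"fn": "send_rows", "kwargs": {"rows": [[[-0.09,-0.21,-0.01,0,0,0.19],[-0.1,-0.21,-0.01,0,0,0.19],[-0.1,-0.21,-0.01,0,0,0.19],[-0.1,-0.21,-0.01,0,0,0.19],[-0.11,-0.21,-0.01,0,0,0.19],[-0.11,-0.2,0,0,0,0.19],[-0.11,-0.2,-0.01,0,0,0.19],[-0.11,-0.2,0,0,0,0.19]]]}}

```text
time: 16.58
tool_pos: [0.4838, 0.0842, 0.1281]
orientation: [0.025, 1.0, 0.0, -0.0]
ft_force: [-0.3, 0.8, -0.0]
width: 0.0552
gripper_force: 0.0
```

>>> {"fn": "send_rows", "kwargs": {"rows": [[[-0.12,-0.2,-0.01,0,0,0.18],[-0.12,-0.2,0,0,0,0.19],[-0.12,-0.2,-0.01,0,0,0.18],[-0.13,-0.2,0,0,0,0.19],[-0.13,-0.19,-0.01,0,0,0.18],[-0.12,-0.2,0,0,0,0.19],[0,0,0,0,0,0],[0,0,0,0,0,0]]]}}

```text
time: 17.25
tool_pos: [0.5604, -0.0651, 0.1312]
orientation: [0.064, 0.998, 0.0, -0.001]
ft_force: [-0.6, 0.1, -0.2]
width: 0.0555
gripper_force: 0.0
```

```bash
python3 - <<'E'
from m import *
st=read_state(); print(st['tool_pos'],st['orientation'])
Q=down(82.8); plan([([.5644,-.0619,.06],Q,4),([.5644,-.0619,.0355],Q,3)])
E
```

```text
[ 0.56044282 -0.0651266   0.13119425] [ 6.40797416e-02  9.97944499e-01  1.34279973e-04 -7.38651956e-04]
[[[-0.01, 0.01, 0.15, 0.0, -0.01, -0.01], [-0.01, 0.01, 0.15, 0.0, 0.0, -0.01], [0.0, 0.01, 0.15, 0.0, -0.01, -0.01], [-0.01, 0.0, 0.14, 0.0, 0.0, -0.01], [0.0, 0.0, 0.07, 0.0, 0.0, 0.0], [0.0, 0.0, 0.07, 0.0, 0.0, 0.0], [0.0, 0.0, 0.07, 0.0, 0.0, 0.0]]]
end [ 0.5644 -0.062   0.0352] maxstep mm 18.079823007983233 deg 0.0565685424949238
```

>>> {"fn": "send_rows", "kwargs": {"rows": [[[-0.01,0.01,0.15,0,0,-0.01],[-0.01,0.01,0.15,0,0,-0.01],[-0.01,0.01,0.15,0,0,-0.01],[0,0,0.14,0,0,0],[0,0,0.07,0,0,0],[0,0,0.07,0,0,0],[0,0,0.06,0,0,0],[0,0,0,0,0,0]]]}}

```text
time: 17.92
tool_pos: [0.5632, -0.0603, 0.0353]
orientation: [0.062, 0.998, 0.0, -0.002]
ft_force: [0.3, 1.2, -0.3]
width: 0.0556
gripper_force: 0.0
```

>>> {"fn": "send_rows", "kwargs": {"rows": [[[0,0,0,0,0,0],[0,0,0,0,0,0],[0,0,0,0,0,0],[0,0,0,0,0,0]]], "claw": 0, "squeeze": 30}}

```text
time: 18.25
tool_pos: [0.5648, -0.0612, 0.0374]
orientation: [0.062, 0.998, -0.0, 0.0]
ft_force: [0.3, 0.8, 3.1]
width: 0.0275
gripper_force: 30.4
```

>>> {"fn": "send_rows", "kwargs": {"rows": [[[0,0,-0.05,0,0,0],[0,0,-0.1,0,0,0],[0,0,-0.15,0,0,0],[0,0,-0.2,0,0,0],[0,0,-0.25,0,0,0],[0,0,0,0,0,0]]]}}

```text
time: 18.75
tool_pos: [0.5682, -0.0621, 0.1339]
orientation: [0.062, 0.998, -0.001, 0.005]
ft_force: [0.8, -0.9, 1.9]
width: 0.0276
gripper_force: 30.0
```

```bash
python3 - <<'E'
from m import *
st=read_state(); print(st['tool_pos'],st['orientation'])
Q=down(77.5); plan([([.5536,-.343,.08],Q,11)])
E
```

```text
[ 0.56818319 -0.06207469  0.13387011] [ 0.06189946  0.99806864 -0.00139411  0.00504977]
[[[-0.01, -0.21, 0.04, 0.0, 0.01, 0.12], [-0.02, -0.21, 0.04, 0.0, 0.01, 0.12], [-0.02, -0.21, 0.04, 0.0, 0.01, 0.12], [-0.02, -0.21, 0.04, 0.0, 0.01, 0.12], [-0.02, -0.21, 0.04, 0.0, 0.02, 0.12], [-0.02, -0.21, 0.04, 0.0, 0.01, 0.13], [-0.03, -0.21, 0.04, 0.0, 0.02, 0.12], [-0.03, -0.21, 0.04, -0.01, 0.01, 0.13]]]
[[[-0.03, -0.22, 0.04, 0.0, 0.02, 0.12], [-0.03, -0.21, 0.05, -0.01, 0.01, 0.13], [-0.04, -0.22, 0.04, 0.0, 0.02, 0.12]]]
end [ 0.554  -0.3434  0.0805] maxstep mm 27.258760059841315 deg 0.5230678732248808
```

>>> {"fn": "send_rows", "kwargs": {"rows": [[[-0.01,-0.21,0.02,0,0,0.12],[-0.02,-0.21,0.02,0,0,0.12],[-0.02,-0.21,0.02,0,0,0.12],[-0.02,-0.21,0.04,0,0,0.12],[-0.02,-0.21,0.04,0,0,0.12],[-0.02,-0.21,0.04,0,0,0.13],[-0.03,-0.21,0.05,0,0,0.12],[-0.03,-0.21,0.05,0,0,0.13]]]}}

```text
time: 19.42
tool_pos: [0.5534, -0.2647, 0.0933]
orientation: [0.096, 0.995, -0.0, -0.0]
ft_force: [0.1, -0.4, -1.0]
width: 0.0275
gripper_force: 30.0
```

>>> {"fn": "send_rows", "kwargs": {"rows": [[[-0.03,-0.22,0.05,0,0,0.12],[-0.03,-0.21,0.06,0,0,0.13],[-0.04,-0.22,0.06,0,0,0.12],[0,0,0.05,0,0,0],[0,0,0,0,0,0],[0,0,0,0,0,0]]]}}

```text
time: 19.92
tool_pos: [0.5492, -0.3415, 0.0662]
orientation: [0.109, 0.994, 0.0, -0.001]
ft_force: [-0.1, 0.6, -0.7]
width: 0.0271
gripper_force: 30.0
```

```bash
python3 - <<'E'
from m import *
st=read_state(); print(st['tool_pos'],st['orientation'],st['ft_force'])
Q=down(77.5); plan([([.5536,-.343,.02],Q,6),([.5536,-.343,.005],Q,4)])
E
```

```text
[ 0.54921983 -0.34152072  0.06615003] [ 1.08953642e-01  9.94046010e-01  4.56555512e-04 -1.19413349e-03] [-0.12876748  0.59069106 -0.70527849]
[[[-0.01, 0.0, 0.06, 0.0, -0.01, 0.0], [-0.01, 0.0, 0.06, 0.0, -0.01, 0.0], [0.0, 0.0, 0.07, 0.0, 0.0, 0.0], [-0.01, 0.0, 0.06, 0.0, -0.01, 0.0], [0.0, 0.0, 0.07, 0.0, 0.0, 0.0], [-0.01, 0.0, 0.06, 0.01, -0.01, 0.0], [0.0, 0.0, 0.03, 0.0, 0.0, 0.0], [0.0, 0.0, 0.03, 0.0, 0.0, 0.0]]]
[[[0.0, 0.0, 0.03, 0.0, 0.0, 0.0], [0.0, 0.0, 0.04, 0.0, 0.0, 0.0]]]
end [ 0.5539 -0.3425  0.0049] maxstep mm 8.4 deg 0.0565685424949238
```

>>> {"fn": "send_rows", "kwargs": {"rows": [[[-0.01,0,0.06,0,0,0],[-0.01,0,0.06,0,0,0],[0,0,0.07,0,0,0],[-0.01,0,0.06,0,0,0],[0,0,0.07,0,0,0],[-0.01,0,0.06,0,0,0],[0,0,0.03,0,0,0],[0,0,0.03,0,0,0]]]}}

```text
time: 20.58
tool_pos: [0.554, -0.3429, 0.0126]
orientation: [0.109, 0.994, 0.0, -0.001]
ft_force: [-0.0, -0.9, -0.1]
width: 0.0276
gripper_force: 30.0
```

>>> {"fn": "send_rows", "kwargs": {"rows": [[[0,0,0.03,0,0,0],[0,0,0.03,0,0,0],[0,0,0,0,0,0],[0,0,0,0,0,0]]]}}

```text
time: 20.92
tool_pos: [0.5541, -0.3431, 0.0062]
orientation: [0.109, 0.994, 0.0, -0.001]
ft_force: [-1.4, -0.9, -1.0]
width: 0.0275
gripper_force: 30.0
```

>>> {"fn": "send_rows", "kwargs": {"rows": [[[0,0,0.01,0,0,0],[0,0,0.01,0,0,0],[0,0,0,0,0,0],[0,0,0,0,0,0]]]}}

```text
time: 21.25
tool_pos: [0.5541, -0.3432, 0.0039]
orientation: [0.109, 0.994, -0.0, -0.001]
ft_force: [-0.6, -0.2, -0.5]
width: 0.0275
gripper_force: 30.0
```

>>> {"fn": "send_rows", "kwargs": {"rows": [[[0,0,0.01,0,0,0],[0,0,0,0,0,0],[0,0,0,0,0,0]]]}}

```text
time: 21.5
tool_pos: [0.5543, -0.3434, 0.0034]
orientation: [0.109, 0.994, -0.0, -0.001]
ft_force: [-2.7, 1.4, 4.9]
width: 0.0276
gripper_force: 30.6
```

>>> {"fn": "send_rows", "kwargs": {"rows": [[[0,0,0,0,0,0],[0,0,0,0,0,0],[0,0,0,0,0,0],[0,0,-0.05,0,0,0],[0,0,-0.2,0,0,0],[0,0,-0.25,0,0,0],[0,0,-0.25,0,0,0],[0,0,-0.25,0,0,0]]], "claw": 0.47}}

```text
time: 22.17
tool_pos: [0.5541, -0.343, 0.124]
orientation: [0.109, 0.994, 0.0, -0.001]
ft_force: [-0.2, -0.4, 0.6]
width: 0.0402
gripper_force: 0.0
```

```bash
python3 - <<'E'
from m import *
p,d,C,st=shot('wrist'); H,S,V=masks(p); print(st['tool_pos'])
K,Rm,t=C; v,u=np.mgrid[0:400,0:640]; z=d
P=np.stack([(u-K[2])/K[0]*z,(v-K[3])/K[1]*z,z],-1)@Rm.T+t
m=((abs(P[...,2]-.030)<.005)&(z>0)).astype(np.uint8)
k,lab,s,_=cv2.connectedComponentsWithStats(m)
for i in range(1,k):
    if s[i,4]>600: q=P[lab==i]; print('nyl',s[i],cv2.minAreaRect((q[:,:2]*1000).astype(np.float32)),q[:,2].mean())
dark=(V<75)&(abs(P[...,2]-.011)<.004)&(z>0)&(np.hypot(P[...,0]-.554,P[...,1]+.343)<.08)
q=P[dark]; print('rim',len(q),cv2.minAreaRect((q[:,:2]*1000).astype(np.float32)))
Q=down(83); plan([([.5628,-.0622,.13],Q,12)])
E
```

```text
[ 0.55410395 -0.34298485  0.12404737]
nyl [ 303  180   35   50 1679] ((553.6001586914062, -343.81817626953125), (27.92424964904785, 41.3777961730957), 78.24839782714844) 0.029732776319833374
rim 1 ((590.30322265625, -385.6014099121094), (0.0, 0.0), 0.0)
[[[0.04, 0.19, 0.0, -0.01, 0.01, -0.11], [0.04, 0.19, 0.0, -0.01, 0.01, -0.11], [0.04, 0.19, 0.0, -0.01, 0.01, -0.12], [0.03, 0.2, 0.0, -0.01, 0.01, -0.11], [0.03, 0.19, 0.0, -0.01, 0.01, -0.12], [0.03, 0.2, 0.0, -0.01, 0.01, -0.11], [0.03, 0.2, 0.0, 0.0, 0.01, -0.12], [0.03, 0.19, 0.0, -0.01, 0.01, -0.11]]]
[[[0.03, 0.2, 0.0, 0.0, 0.01, -0.12], [0.02, 0.19, 0.0, -0.01, 0.01, -0.11], [0.02, 0.2, 0.0, 0.0, 0.01, -0.12], [0.03, 0.19, 0.01, -0.01, 0.01, -0.11]]]
end [ 0.5622 -0.0626  0.1297] maxstep mm 24.268498099388022 deg 0.48332183894378283
```

>>> {"fn": "send_rows", "kwargs": {"rows": [[[0.04,0.19,0,0,0,-0.11],[0.04,0.19,0,0,0,-0.11],[0.04,0.19,0,0,0,-0.12],[0.03,0.2,0,0,0,-0.11],[0.03,0.19,0,0,0,-0.12],[0.03,0.2,0,0,0,-0.11],[0.03,0.2,0,0,0,-0.12],[0.03,0.19,0,0,0,-0.11]]], "claw": 0.78}}

```text
time: 22.88
tool_pos: [0.5577, -0.1531, 0.1229]
orientation: [0.077, 0.997, 0.0, -0.001]
ft_force: [0.4, 0.7, 0.3]
width: 0.0665
gripper_force: 0.0
```

>>> {"fn": "send_rows", "kwargs": {"rows": [[[0.03,0.2,0,0,0,-0.12],[0.02,0.19,0,0,0,-0.11],[0.02,0.2,0,0,0,-0.12],[0.03,0.19,0.01,0,0,-0.11],[0,0,0,0,0,0],[0,0,0,0,0,0]]]}}

```text
time: 23.38
tool_pos: [0.5591, -0.0592, 0.1216]
orientation: [0.06, 0.998, -0.0, -0.001]
ft_force: [-0.2, 0.9, -0.1]
width: 0.0666
gripper_force: 0.0
```

```bash
python3 - <<'E'
from m import *
p,d,C,st=shot('wrist'); print(st['tool_pos'])
K,Rm,t=C; v,u=np.mgrid[0:400,0:640]; z=d
P=np.stack([(u-K[2])/K[0]*z,(v-K[3])/K[1]*z,z],-1)@Rm.T+t
m=((abs(P[...,2]-.040)<.005)&(z>0)).astype(np.uint8)
k,lab,s,_=cv2.connectedComponentsWithStats(m)
for i in range(1,k):
    if s[i,4]>900: q=P[lab==i]; print(s[i],cv2.minAreaRect((q[:,:2]*1000).astype(np.float32)),np.median(q[:,2]))
Q=down(83); plan([([.5628,-.0622,.04],Q,5),([.5628,-.0622,.012],Q,4)])
E
```

```text
[ 0.55906438 -0.05919694  0.12156451]
[ 292  171   50   85 4023] ((562.45751953125, -62.80299758911133), (37.44231414794922, 69.75112915039062), 84.20234680175781) 0.03985778421027375
[ 417  170   59   85 4117] ((573.078857421875, 36.10182189941406), (37.940467834472656, 69.98145294189453), 83.37850189208984) 0.03990426782423298
[[[-0.01, 0.0, 0.14, 0.0, 0.0, 0.0], [-0.01, 0.0, 0.14, 0.0, 0.0, 0.0], [0.0, 0.0, 0.13, 0.0, -0.01, 0.0], [-0.01, -0.01, 0.14, 0.0, 0.0, 0.0], [0.0, 0.0, 0.13, -0.01, -0.01, 0.0], [0.0, 0.0, 0.06, 0.0, 0.0, 0.0], [0.0, 0.0, 0.06, 0.0, 0.0, 0.0], [0.0, 0.0, 0.06, 0.0, 0.0, 0.0]]]
[[[0.0, 0.0, 0.05, 0.0, 0.0, 0.0]]]
end [ 0.5626 -0.0617  0.0125] maxstep mm 16.88549673536435 deg 0.0565685424949238
```

>>> {"fn": "send_rows", "kwargs": {"rows": [[[-0.01,0,0.14,0,0,0],[-0.01,0,0.14,0,0,0],[0,0,0.13,0,0,0],[-0.01,-0.01,0.14,0,0,0],[0,0,0.13,0,0,0],[0,0,0.06,0,0,0],[0,0,0.06,0,0,0],[0,0,0.06,0,0,0]]]}}

```text
time: 24.1
tool_pos: [0.5629, -0.0624, 0.0183]
orientation: [0.062, 0.998, -0.0, -0.0]
ft_force: [0.7, 0.1, 0.0]
width: 0.0666
gripper_force: 0.0
```

>>> {"fn": "send_rows", "kwargs": {"rows": [[[0,0,0.05,0,0,0],[0,0,0,0,0,0],[0,0,0,0,0,0]]]}}

```text
time: 24.35
tool_pos: [0.5625, -0.0617, 0.0124]
orientation: [0.061, 0.998, 0.0, -0.001]
ft_force: [-0.4, -0.5, 0.4]
width: 0.0663
gripper_force: 0.0
```

>>> {"fn": "send_rows", "kwargs": {"rows": [[[0,0,0,0,0,0],[0,0,0,0,0,0],[0,0,0,0,0,0],[0,0,0,0,0,0]]], "claw": 0, "squeeze": 40}}

```text
time: 24.68
tool_pos: [0.5632, -0.0618, 0.0132]
orientation: [0.061, 0.998, -0.0, 0.0]
ft_force: [-0.4, -0.2, 2.2]
width: 0.0372
gripper_force: 41.4
```

>>> {"fn": "send_rows", "kwargs": {"rows": [[[0,0,-0.05,0,0,0],[0,0,-0.1,0,0,0],[0,0,-0.2,0,0,0],[0,0,-0.2,0,0,0],[0,0,-0.25,0,0,0],[0,0,-0.2,0,0,0],[0,0,0,0,0,0]]]}}

```text
time: 25.27
tool_pos: [0.5662, -0.0626, 0.1393]
orientation: [0.061, 0.998, -0.001, 0.005]
ft_force: [1.0, -0.4, -0.5]
width: 0.0373
gripper_force: 40.9
```

```bash
python3 - <<'E'
from m import *
st=read_state(); print(st['tool_pos'],st['orientation'])
Q=down(76.2); plan([([.3665,-.3226,.11],Q,14)])
E
```

```text
[ 0.5661817  -0.06262645  0.13926503] [ 0.06121682  0.9981127  -0.00126863  0.00468304]
[[[0.1, -0.17, 0.02, 0.0, 0.01, 0.12], [0.1, -0.17, 0.02, 0.0, 0.01, 0.12], [0.1, -0.17, 0.02, 0.0, 0.01, 0.12], [0.09, -0.17, 0.02, 0.0, 0.01, 0.12], [0.09, -0.17, 0.02, 0.0, 0.01, 0.12], [0.09, -0.17, 0.02, 0.0, 0.01, 0.12], [0.09, -0.17, 0.01, 0.0, 0.01, 0.12], [0.09, -0.17, 0.02, 0.0, 0.01, 0.12]]]
[[[0.09, -0.18, 0.02, 0.0, 0.01, 0.12], [0.09, -0.18, 0.01, 0.0, 0.01, 0.12], [0.08, -0.17, 0.02, -0.01, 0.01, 0.12], [0.08, -0.18, 0.01, 0.0, 0.01, 0.13], [0.08, -0.18, 0.02, -0.01, 0.01, 0.12], [0.09, -0.17, 0.01, 0.0, 0.01, 0.13]]]
end [ 0.3663 -0.322   0.1101] maxstep mm 24.26849809938802 deg 0.521536192416212
```

>>> {"fn": "send_rows", "kwargs": {"rows": [[[0.1,-0.17,0.02,0,0,0.12],[0.1,-0.17,0.02,0,0,0.12],[0.1,-0.17,0.02,0,0,0.12],[0.09,-0.17,0.02,0,0,0.12],[0.09,-0.17,0.02,0,0,0.12],[0.09,-0.17,0.02,0,0,0.12],[0.09,-0.17,0.01,0,0,0.12],[0.09,-0.17,0.02,0,0,0.12]]]}}

```text
time: 25.93
tool_pos: [0.4477, -0.2098, 0.1141]
orientation: [0.095, 0.995, 0.0, -0.001]
ft_force: [0.5, -0.6, -0.7]
width: 0.037
gripper_force: 40.9
```

>>> {"fn": "send_rows", "kwargs": {"rows": [[[0.09,-0.18,0.05,0,0,0.12],[0.09,-0.18,0.07,0,0,0.12],[0.08,-0.17,0.07,0,0,0.12],[0.08,-0.18,0.07,0,0,0.13],[0.08,-0.18,0.07,0,0,0.12],[0.09,-0.17,0.04,0,0,0.13],[0,0,0,0,0,0],[0,0,0,0,0,0]]]}}

```text
time: 26.6
tool_pos: [0.3614, -0.3209, 0.0696]
orientation: [0.121, 0.993, 0.001, -0.001]
ft_force: [-1.4, 0.5, -1.3]
width: 0.0371
gripper_force: 40.9
```

```bash
python3 - <<'E'
from m import *
p,d,C,st=shot('wrist','w5.png'); print(st['tool_pos'],st['orientation'],st['ft_force'])
H,S,V=masks(p); print('yel',*rect(C,(abs(H-28)<6)&(S>130)&(V>90),.012,300),sep='\n')
Q=down(76.2); plan([([.3665,-.3226,.015],Q,6),([.3665,-.3226,-.002],Q,4)])
E
```

```text
[ 0.36144338 -0.32092931  0.06962511] [ 1.21482602e-01  9.92592499e-01  6.86054297e-04 -1.28002164e-03] [-1.40926716  0.45764061 -1.34995195]
yel
(0.3853, -0.531, 154, 148, -83.8, array([ 78., 300.]))
(0.3538, -0.3212, 96, 89, 76.1, array([318., 202.]))
(0.3555, -0.1753, 79, 67, -27.7, array([535., 161.]))
[[[-0.01, 0.0, 0.08, 0.0, -0.01, 0.0], [-0.01, 0.0, 0.08, 0.0, 0.0, 0.0], [-0.01, 0.0, 0.07, 0.0, -0.01, 0.0], [0.0, 0.0, 0.08, 0.0, 0.0, -0.01], [-0.01, 0.0, 0.07, 0.0, -0.01, 0.0], [0.0, -0.01, 0.08, 0.01, 0.0, -0.01], [0.0, 0.0, 0.03, 0.0, 0.0, 0.0], [0.0, 0.0, 0.04, 0.0, 0.0, 0.0]]]
[[[0.0, 0.0, 0.03, 0.0, 0.0, 0.0], [0.0, 0.0, 0.04, 0.0, 0.0, 0.0]]]
end [ 0.3664 -0.3229 -0.0021] maxstep mm 9.67470929795826 deg 0.0565685424949238
```

View pics/w5.png

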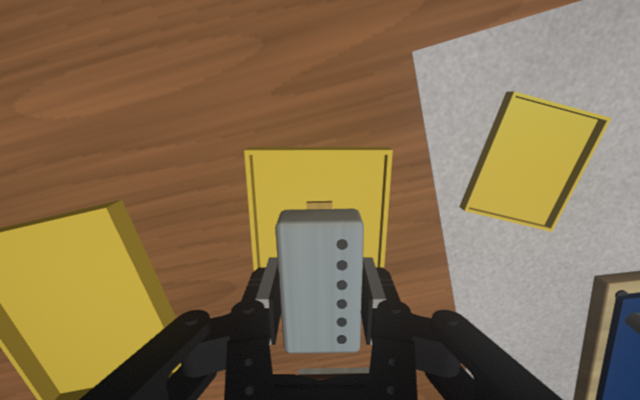

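Nickel is held level at (320,280) over the aligned middle-sized yellow tray, whose near edge is at row 150. Lowering it now.

>>> {"fn": "send_rows", "kwargs": {"rows": [[[-0.01,0,0.08,0,0,0],[-0.01,0,0.08,0,0,0],[-0.01,0,0.07,0,0,0],[0,0,0.08,0,0,0],[-0.01,0,0.07,0,0,0],[0,-0.01,0.08,0,0,-0.01],[0,0,0.03,0,0,0],[0,0,0.03,0,0,0]]]}}

```text
time: 27.32
tool_pos: [0.3664, -0.3229, 0.0068]
orientation: [0.12, 0.993, 0.0, -0.001]
ft_force: [1.2, -0.1, -1.3]
width: 0.0372
gripper_force: 40.9
```

>>> {"fn": "send_rows", "kwargs": {"rows": [[[0,0,0.03,0,0,0],[0,0,0.02,0,0,0],[0,0,0,0,0,0],[0,0,0,0,0,0]]]}}

```text
time: 27.65
tool_pos: [0.3667, -0.3234, 0.0019]
orientation: [0.12, 0.993, -0.0, -0.001]
ft_force: [0.3, -0.4, -1.2]
width: 0.037
gripper_force: 40.9
```

>>> {"fn": "send_rows", "kwargs": {"rows": [[[0,0,0.01,0,0,0],[0,0,0,0,0,0],[0,0,0,0,0,0]]]}}

```text
time: 27.9
tool_pos: [0.3667, -0.3234, 0.0007]
orientation: [0.12, 0.993, -0.0, -0.001]
ft_force: [1.1, -0.6, -1.3]
width: 0.0371
gripper_force: 40.9
```

>>> {"fn": "send_rows", "kwargs": {"rows": [[[0,0,0.02,0,0,0],[0,0,0.01,0,0,0],[0,0,0,0,0,0],[0,0,0,0,0,0]]]}}

```text
time: 28.23
tool_pos: [0.3665, -0.3231, -0.0032]
orientation: [0.12, 0.993, 0.0, -0.001]
ft_force: [-0.3, -0.5, -1.7]
width: 0.037
gripper_force: 40.9
```

>>> {"fn": "send_rows", "kwargs": {"rows": [[[0,0,0.01,0,0,0],[0,0,0,0,0,0],[0,0,0,0,0,0]]]}}

```text
time: 28.48
tool_pos: [0.3667, -0.3234, -0.0038]
orientation: [0.12, 0.993, -0.0, -0.001]
ft_force: [-1.5, 1.3, 5.1]
width: 0.0372
gripper_force: 41.5
```

>>> {"fn": "send_rows", "kwargs": {"rows": [[[0,0,0,0,0,0],[0,0,0,0,0,0],[0,0,0,0,0,0],[0,0,-0.05,0,0,0],[0,0,-0.2,0,0,0],[0,0,-0.25,0,0,0],[0,0,-0.25,0,0,0],[0,0,-0.25,0,0,0]]], "claw": 0.58}}

```text
time: 29.15
tool_pos: [0.3666, -0.323, 0.1173]
orientation: [0.12, 0.993, 0.0, -0.001]
ft_force: [0.5, -1.2, 0.0]
width: 0.0494
gripper_force: 0.0
```

```bash
cat > top.py <<'E'
from m import *
def tops(z0,tol=.004,amin=900):
    p,d,C,st=shot('wrist'); print(st['tool_pos'])
    K,Rm,t=C; v,u=np.mgrid[0:400,0:640]; z=d
    P=np.stack([(u-K[2])/K[0]*z,(v-K[3])/K[1]*z,z],-1)@Rm.T+t
    k,lab,s,_=cv2.connectedComponentsWithStats(((abs(P[...,2]-z0)<tol)&(z>0)).astype(np.uint8))
    for i in range(1,k):
        if s[i,4]>amin: q=P[lab==i]; print(s[i],cv2.minAreaRect((q[:,:2]*1000).astype(np.float32)),np.median(q[:,2]).round(4))
    H,S,V=masks(p); print('yel',*rect(C,(abs(H-28)<6)&(S>130)&(V>90),.012,2000),'grn',*rect(C,(abs(H-65)<15)&(S>120),.012,2000),sep='\n')
E
python3 - <<'E'
from top import *
tops(.023)
Q=down(83.2); plan([([.5732,.0362,.14],Q,18)])
E
```

```text
[ 0.36663793 -0.32301679  0.11729298]
[ 295  163   49   82 3759] ((366.5765380859375, -324.0003967285156), (37.90251541137695, 69.85249328613281), 77.55843353271484) 0.0229
[ 557  254   83  146 8719] ((560.50146484375, -98.9334716796875), (183.13978576660156, 80.3517074584961), 4.202939987182617) 0.02
yel
(0.3949, -0.5277, 166, 144, -0.7, array([116., 274.]))
(0.3673, -0.3245, 116, 97, -13.8, array([316., 202.]))
(0.3559, -0.1748, 80, 67, -27.7, array([500., 144.]))
grn
[[[-0.05, 0.19, -0.01, -0.01, 0.01, -0.1], [-0.05, 0.18, -0.01, -0.01, 0.0, -0.1], [-0.05, 0.18, -0.01, -0.01, 0.01, -0.1], [-0.06, 0.18, -0.01, -0.01, 0.0, -0.1], [-0.06, 0.18, -0.01, -0.01, 0.01, -0.1], [-0.06, 0.18, -0.01, 0.0, 0.0, -0.1], [-0.06, 0.18, -0.01, -0.01, 0.01, -0.1], [-0.06, 0.18, -0.01, 0.0, 0.0, -0.09]]]
[[[-0.06, 0.18, -0.01, -0.01, 0.01, -0.1], [-0.06, 0.18, -0.01, 0.0, 0.0, -0.09], [-0.07, 0.18, -0.01, -0.01, 0.01, -0.1], [-0.07, 0.19, 0.0, 0.0, 0.0, -0.09], [-0.07, 0.18, -0.01, -0.01, 0.01, -0.1], [-0.07, 0.18, 0.0, 0.0, 0.0, -0.09], [-0.07, 0.19, -0.01, -0.01, 0.01, -0.1], [-0.07, 0.18, 0.0, 0.0, 0.0, -0.09]]]
[[[-0.07, 0.18, -0.01, -0.01, 0.01, -0.1], [-0.06, 0.19, 0.0, 0.0, 0.0, -0.09]]]
end [0.5727 0.0365 0.1397] maxstep mm 24.327761919255952 deg 0.4039801975344831
```

Nickel is centred within about 1 mm in the yellow tray. Next, the zebra.

>>> {"fn": "send_rows", "kwargs": {"rows": [[[-0.05,0.19,-0.02,0,0,-0.1],[-0.05,0.18,-0.01,0,0,-0.1],[-0.05,0.18,-0.01,0,0,-0.1],[-0.06,0.18,-0.01,0,0,-0.1],[-0.06,0.18,-0.01,0,0,-0.1],[-0.06,0.18,-0.01,0,0,-0.1],[-0.06,0.18,-0.01,0,0,-0.1],[-0.06,0.18,-0.01,0,0,-0.09]]], "claw": 0.78}}

```text
time: 29.87
tool_pos: [0.4574, -0.1639, 0.1267]
orientation: [0.092, 0.996, -0.0, -0.001]
ft_force: [0.1, -1.4, 0.3]
width: 0.0667
gripper_force: 0.0
```

>>> {"fn": "send_rows", "kwargs": {"rows": [[[-0.06,0.18,-0.01,0,0,-0.1],[-0.06,0.18,-0.01,0,0,-0.09],[-0.07,0.18,-0.01,0,0,-0.1],[-0.07,0.19,0,0,0,-0.09],[-0.07,0.18,-0.01,0,0,-0.1],[-0.07,0.18,0,0,0,-0.09],[-0.07,0.19,-0.01,0,0,-0.1],[-0.07,0.18,0,0,0,-0.09]]]}}

```text
time: 30.53
tool_pos: [0.5498, -0.0012, 0.1327]
orientation: [0.066, 0.998, 0.0, -0.0]
ft_force: [-0.5, -1.1, 0.4]
width: 0.0667
gripper_force: 0.0
```

>>> {"fn": "send_rows", "kwargs": {"rows": [[[-0.07,0.18,0,0,0,-0.1],[-0.06,0.19,0,0,0,-0.09],[0,0,0,0,0,0],[0,0,0,0,0,0]]]}}

```text
time: 30.87
tool_pos: [0.5704, 0.0403, 0.1323]
orientation: [0.059, 0.998, -0.0, -0.001]
ft_force: [-0.6, -0.5, 0.4]
width: 0.0672
gripper_force: 0.0
```

```bash
python3 - <<'E'
from top import *
tops(.040)
Q=down(83.2); plan([([.5732,.0362,.04],Q,5),([.5732,.0362,.0125],Q,3)])
E
```

```text
[0.57039243 0.0403169  0.13227162]
[ 294  168   47   82 3657] ((573.4279174804688, 36.365943908691406), (37.4626579284668, 70.36917877197266), 83.20785522460938) 0.0399
yel
grn
(0.5741, 0.31, 114, 48, -7.1, array([620., 182.]))
[[[-0.01, -0.01, 0.15, 0.0, -0.01, 0.0], [0.0, 0.0, 0.15, 0.0, 0.0, 0.0], [-0.01, -0.01, 0.16, 0.0, -0.01, 0.0], [0.0, 0.0, 0.15, 0.0, 0.0, 0.0], [-0.01, -0.01, 0.16, 0.0, -0.01, 0.0], [0.0, 0.0, 0.08, 0.0, 0.0, 0.0], [0.0, 0.0, 0.07, 0.0, 0.0, 0.0], [0.0, 0.01, 0.08, 0.0, 0.0, 0.0]]]
end [0.5733 0.0368 0.0122] maxstep mm 19.274854085050812 deg 0.04
```

>>> {"fn": "send_rows", "kwargs": {"rows": [[[-0.01,-0.01,0.15,0,0,0],[0,0,0.15,0,0,0],[-0.01,-0.01,0.15,0,0,0],[0,0,0.15,0,0,0],[-0.01,0,0.16,0,0,0],[0,0,0.08,0,0,0],[0,0,0.08,0,0,0],[0,0,0.07,0,0,0]]]}}

```text
time: 31.58
tool_pos: [0.5734, 0.0362, 0.0131]
orientation: [0.06, 0.998, 0.0, -0.001]
ft_force: [0.7, 0.0, -0.3]
width: 0.0666
gripper_force: 0.0
```

>>> {"fn": "send_rows", "kwargs": {"rows": [[[0,0,0,0,0,0],[0,0,0,0,0,0]]]}}

```text
time: 31.75
tool_pos: [0.5735, 0.0367, 0.0137]
orientation: [0.06, 0.998, 0.0, -0.001]
ft_force: [-0.9, -0.0, 0.5]
width: 0.0669
gripper_force: 0.0
```

>>> {"fn": "send_rows", "kwargs": {"rows": [[[0,0,0,0,0,0],[0,0,0,0,0,0],[0,0,0,0,0,0],[0,0,0,0,0,0]]], "claw": 0, "squeeze": 40}}

```text
time: 32.08
tool_pos: [0.5744, 0.0368, 0.0147]
orientation: [0.059, 0.998, 0.0, 0.0]
ft_force: [-0.4, 0.7, 4.1]
width: 0.0371
gripper_force: 42.0
```

>>> {"fn": "send_rows", "kwargs": {"rows": [[[0,0,-0.05,0,0,0],[0,0,-0.1,0,0,0],[0,0,-0.2,0,0,0],[0,0,-0.2,0,0,0],[0,0,-0.25,0,0,0],[0,0,-0.2,0,0,0],[0,0,0,0,0,0]]]}}

```text
time: 32.67
tool_pos: [0.5774, 0.0364, 0.1406]
orientation: [0.059, 0.998, -0.0, 0.005]
ft_force: [0.9, -0.6, 0.7]
width: 0.0371
gripper_force: 41.5
```

```bash
python3 - <<'E'
from m import *
st=read_state(); print(st['tool_pos'],st['orientation'])
Q=down(81.9); plan([([.5766,.3334,.09],Q,12)])
E
```

```text
[0.57737723 0.0364256  0.140641  ] [ 5.94372515e-02  9.98220031e-01 -3.58664586e-04  4.88407615e-03]
[[[0.03, 0.2, 0.03, 0.0, 0.01, 0.03], [0.03, 0.21, 0.04, 0.0, 0.01, 0.03], [0.03, 0.2, 0.03, 0.0, 0.01, 0.03], [0.03, 0.21, 0.04, 0.0, 0.01, 0.03], [0.02, 0.2, 0.03, 0.0, 0.01, 0.03], [0.03, 0.2, 0.04, 0.0, 0.01, 0.02], [0.03, 0.21, 0.03, 0.0, 0.01, 0.03], [0.03, 0.2, 0.04, 0.0, 0.01, 0.02]]]
[[[0.02, 0.21, 0.03, 0.0, 0.02, 0.03], [0.03, 0.2, 0.04, 0.0, 0.01, 0.02], [0.02, 0.21, 0.03, 0.0, 0.02, 0.03], [0.03, 0.2, 0.04, 0.0, 0.01, 0.02]]]
end [0.5764 0.333  0.09  ] maxstep mm 25.90443977390748 deg 0.14422205101855956
```

>>> {"fn": "send_rows", "kwargs": {"rows": [[[0.03,0.2,0.02,0,0,0.03],[0.03,0.21,0.02,0,0,0.03],[0.03,0.2,0.03,0,0,0.03],[0.03,0.21,0.04,0,0,0.03],[0.02,0.2,0.03,0,0,0.03],[0.03,0.2,0.04,0,0,0.02],[0.03,0.21,0.03,0,0,0.03],[0.03,0.2,0.04,0,0,0.02]]]}}

```text
time: 33.33
tool_pos: [0.5703, 0.2356, 0.1034]
orientation: [0.067, 0.998, 0.0, -0.001]
ft_force: [0.2, -0.6, -0.9]
width: 0.0371
gripper_force: 41.5
```

>>> {"fn": "send_rows", "kwargs": {"rows": [[[0.02,0.21,0.05,0,0,0.03],[0.03,0.2,0.06,0,0,0.02],[0.02,0.21,0.06,0,0,0.03],[0.03,0.2,0.06,0,0,0.02],[0,0,0.04,0,0,0],[0,0,0,0,0,0],[0,0,0,0,0,0]]]}}

```text
time: 33.92
tool_pos: [0.5718, 0.3329, 0.0706]
orientation: [0.071, 0.998, -0.0, -0.002]
ft_force: [0.1, -0.0, -1.2]
width: 0.0372
gripper_force: 41.5
```

```bash
python3 - <<'E'
from m import *
p,d,C,st=shot('wrist','w6.png'); print(st['tool_pos'],st['orientation'],st['ft_force'])
H,S,V=masks(p); print('grn',*rect(C,(abs(H-65)<15)&(S>120),.012,1000),sep='\n')
Q=down(81.9); plan([([.5766,.3334,.015],Q,6),([.5766,.3334,.002],Q,4)])
E
```

```text
[0.57175928 0.33287734 0.07060625] [ 7.06237552e-02  9.97501806e-01 -4.21393577e-04 -1.50175580e-03] [ 0.09991457 -0.01144056 -1.19379742]
grn
(0.5642, 0.3353, 94, 90, 82.1, array([324., 203.]))
[[[-0.01, 0.0, 0.08, 0.0, 0.0, 0.0], [-0.01, 0.0, 0.08, 0.0, -0.01, 0.0], [0.0, 0.0, 0.08, 0.0, 0.0, 0.0], [-0.01, 0.0, 0.08, 0.0, -0.01, 0.0], [0.0, 0.01, 0.07, 0.0, 0.0, 0.0], [-0.01, 0.0, 0.08, -0.01, -0.01, -0.01], [0.0, 0.0, 0.03, 0.0, 0.0, 0.0], [0.0, 0.0, 0.03, 0.0, 0.0, 0.0]]]
[[[0.0, 0.0, 0.02, 0.0, 0.0, 0.0], [0.0, 0.0, 0.03, 0.0, 0.0, 0.0]]]
end [0.5771 0.3331 0.0016] maxstep mm 9.67470929795826 deg 0.06928203230275509
```

View pics/w6.png

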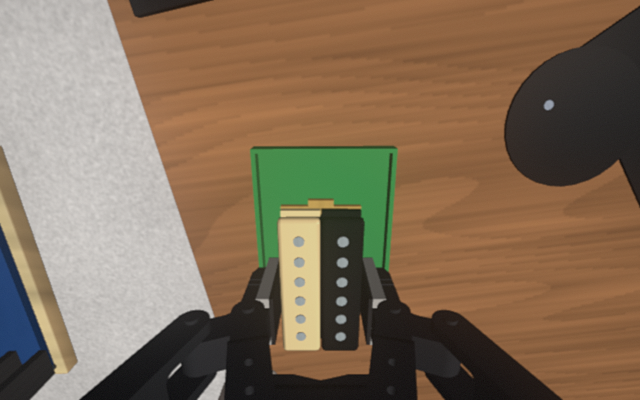

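Zebra is level at (320,280) over the aligned green tray. Lowering it.

>>> {"fn": "send_rows", "kwargs": {"rows": [[[-0.01,0,0.08,0,0,0],[-0.01,0,0.08,0,0,0],[0,0,0.08,0,0,0],[-0.01,0,0.08,0,0,0],[0,0.01,0.07,0,0,0],[-0.01,0,0.08,0,0,0],[0,0,0.03,0,0,0],[0,0,0.03,0,0,0]]]}}

```text
time: 34.63
tool_pos: [0.5768, 0.3338, 0.0065]
orientation: [0.071, 0.997, -0.0, -0.001]
ft_force: [1.0, 0.4, -1.0]
width: 0.0373
gripper_force: 41.5
```

>>> {"fn": "send_rows", "kwargs": {"rows": [[[0,0,0.02,0,0,0],[0,0,0.02,0,0,0],[0,0,0,0,0,0],[0,0,0,0,0,0]]]}}

```text
time: 34.97
tool_pos: [0.5773, 0.3341, 0.003]
orientation: [0.071, 0.998, 0.0, -0.001]
ft_force: [0.2, -0.4, -0.1]
width: 0.0371
gripper_force: 41.5
```

>>> {"fn": "send_rows", "kwargs": {"rows": [[[0,0,0.02,0,0,0],[0,0,0,0,0,0],[0,0,0,0,0,0]]]}}

```text
time: 35.22
tool_pos: [0.5771, 0.334, 0.0004]
orientation: [0.071, 0.997, 0.0, -0.001]
ft_force: [0.0, 0.5, 0.0]
width: 0.037
gripper_force: 41.5
```

>>> {"fn": "send_rows", "kwargs": {"rows": [[[0,0,0.01,0,0,0],[0,0,0.01,0,0,0],[0,0,0,0,0,0],[0,0,0,0,0,0]]]}}

```text
time: 35.55
tool_pos: [0.5771, 0.334, -0.0021]
orientation: [0.071, 0.997, 0.0, -0.001]
ft_force: [0.3, 0.0, -1.3]
width: 0.0371
gripper_force: 41.5
```

>>> {"fn": "send_rows", "kwargs": {"rows": [[[0,0,0.01,0,0,0],[0,0,0,0,0,0],[0,0,0,0,0,0]]]}}

```text
time: 35.8
tool_pos: [0.5773, 0.3341, -0.0023]
orientation: [0.071, 0.998, -0.0, -0.001]
ft_force: [-3.6, -0.2, 5.5]
width: 0.037
gripper_force: 42.2
```

Contact. Release, rise, and check everything.

>>> {"fn": "send_rows", "kwargs": {"rows": [[[0,0,0,0,0,0],[0,0,0,0,0,0],[0,0,0,0,0,0],[0,0,-0.05,0,0,0],[0,0,-0.2,0,0,0],[0,0,-0.25,0,0,0],[0,0,-0.25,0,0,0],[0,0,-0.25,0,0,0]]], "claw": 0.58}}

```text
time: 36.47
tool_pos: [0.5772, 0.3339, 0.1183]
orientation: [0.071, 0.997, 0.0, -0.001]
ft_force: [1.2, 1.6, 0.4]
width: 0.0494
gripper_force: 0.0
```

>>> {"fn": "send_rows", "kwargs": {"rows": [[[0.1,0,-0.25,0,0,0],[0.2,0,-0.2,0,0,0],[0.2,0,-0.2,0,0,0],[0,0,0,0,0,0],[0,0,0,0,0,0]]]}}

```text
time: 36.88
tool_pos: [0.5183, 0.3431, 0.1973]
orientation: [0.07, 0.998, 0.001, 0.001]
ft_force: [0.1, -0.3, 0.1]
width: 0.0498
gripper_force: 0.0
```

```bash
python3 - <<'E'
from top import *
tops(.023,.004,400)
p,d,C,st=shot('scene','s9.png')
E
```

```text
[0.51832615 0.34311654 0.1973321 ]
[    0   190   145   136 14680] ((572.2393798828125, 22.04840850830078), (181.70462036132812, 172.56448364257812), 82.80288696289062) 0.0201
[ 303  202   34   58 1930] ((576.0598754882812, 333.6303405761719), (37.40414047241211, 69.35733795166016), 82.18575286865234) 0.0229
yel
grn
(0.5743, 0.3338, 107, 92, -8.0, array([323., 223.]))
```

View pics/s9.png

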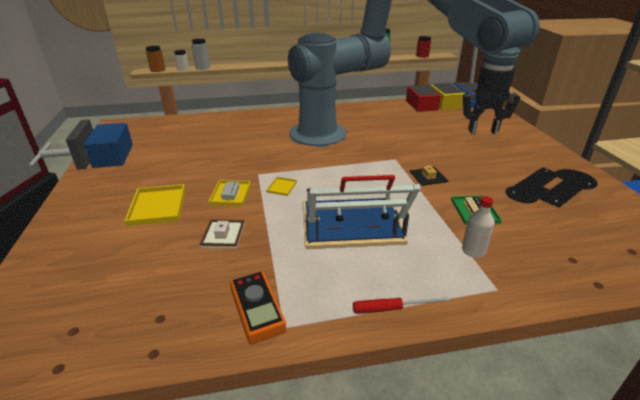

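The final view shows the lid standing open with the press empty, nickel at (231,190), nylon at (221,231), brass at (430,173), zebra at (475,207) and the glue upright at (479,230). Handing in.

```bash
python3 -c "
from plant import manip; print(manip.sign_off())"
```

```text
the job is handed in; nothing more can be done
None
```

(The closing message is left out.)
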